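# Make up the hand-sewing kit and the sole-gluing kit in their fitted trays

### The arm

A 7-joint arm with a two-finger parallel gripper is mounted at the origin on a cart in front of the work surface, level with it; the furniture and walls round the work are solid. World frame = base frame: x ahead of the robot, y to its left, z up, the work surface at z = 0. Lengths are in m, angles in rad, forces in N, time in s.
With the tool pointing down it reaches from about 0.4 to 0.85 m from the base axis. Payload 10.4 kg.
Tool frame: the origin (TCP) lies on the centre line of the jaws, within the pads' length; the fingertips stand 22 mm ahead of it and the grasp point (between the pads) lies 3 mm ahead of it; z points along the fingers, y is the line along which they close (so a half turn about z gives the same grasp; the last joint's range is limited). The gripper opens to 87 mm and grips with 3 to 60 N. Pads are 19 mm wide; open, the fingers measure 117 mm over their backs; the gripper's body (75 mm by 190 mm) begins 51 mm behind the grasp point.
Start: joints at [1.22, 0.332, -0.065, 1.46, 0.022, 1.35, -0.088], TCP at [0.201, -0.592, 0.245] pointing down, gripper open.
Joint ranges: [-2.6, 2.6], [-0.5, 2.12], [-1.47, 1.34], [0.16, 2.42], [-1.27, 4.41], [0.06, 2.06], [-2.6, 2.6]. Speed limits (rad/s): [2.22, 2.22, 2.79, 2.79, 3.14, 3.14, 3.14].

### API

Orientations are given as a unit quaternion [x, y, z, w].
In Python, from bench import r, viewer gives the robot as it stands (r), with the cameras (viewer).
- The arm moves only by the tool advance, called after ">>>" by a JSON object that holds its "api" and its "payload", one argument or row to a line. Schema: {"type":"object","properties":{"offsets":{"type":"array","items":{"type":"object","properties":{"x":{"type":"number"},"y":{"type":"number"},"z":{"type":"number"},"spin":{"type":"number"},"jaw":{"type":"number"}},"additionalProperties":false,"required":["jaw"]},"minItems":1,"maxItems":12},"squeeze":{"type":"number"},"only":{"type":"string"},"quiet":{"type":"boolean"},"lines":{"type":"string"}},"required":["offsets"],"additionalProperties":false}. offsets is a list of rows, 1 to 12 of them, each an object with the fields x, y, z (the shift in a scale on which 1.0 is 0.6 m), spin (a turn about the tool's z in a scale on which 1.0 is 2 pi rad), jaw (the finger opening in m); a field left out counts as zero (the opening has to be given); each row is the pose to reach, as a shift and turn from the pose commanded when the call began, along the tool's axes at that moment; what a row does not reach only later rows make up. A row lasts 1/10 s, in which the tool goes at most 0.05 m and 0.15 rad, less where a joint would pass 70% of its speed; a pose out of reach is approached as far as the arm can. The fingers move at their own pace and stop on an object; squeeze is the grip in N (left out, the last holds). Time passes only in rows, so rows that do not move let the fingers close. The tool returns the time, the measured TCP pose, the force, the opening and the grip force at its end. only (a regular expression) keeps the lines of the reply that match it, lines (a string "A,B") keeps lines A to B, and quiet returns only ok. Input that does not fit is refused with a message, and nothing moves.
- r.read_state(): the state, without advancing time (a new reading comes with each control period).
- viewer.camera(name): name is "scene" or "top" or "wrist"; returns a dict with "img" (384x512x3 uint8, red, green, blue), "fx", "fy", "cx", "cy" (pixels), "pose" (4x4, takes a point from camera to world coordinates). Camera axes: x right, y down, z forward; pixel columns grow to the right and rows downward; lengths in m; the calibration is good to about 2 mm. A picture is of the moment at which its call begins. There is no depth.
- r.close_job(): hands the job in; it is judged then, once.
The state is a dict: "time": time; "joint_positions": joint angles; "joint_vel": joint speeds; "joint_torque": joint torques, N m; "ee_pos": TCP position; "eef_rot": TCP orientation; "ft_force": force on the tool from outside, world axes, zero at the start; "torque": the same for the moment, N m; "width": finger opening in m; "grip_force": force on a finger pad.
Only numpy, scipy, OpenCV 4.12 (cv2) and the standard library are available. Lean on these libraries where they do the work, as an engineer would, in place of code of your own. Each camera call takes 0.05 s, during which the arm holds its last target. There are 200 camera calls.

### The job

Make up the two repair kits in their fitted trays: the awl, the spool of thread and the block of wax go into the larger sewing tray, and the glue pot and the sanding block into the smaller gluing tray, each lying or standing flat on the floor of the pocket cut for it (the awl may point either way). Keep the glue pot upright all the time, and leave the cork block and the chisel where they are, as they belong to neither kit.

Things in the scene. Friction and masses are not known exactly. Their poses are not given: they have to be found in the camera images.
- sewing_tray: larger fixed wooden kit tray, 154 (x) by 186 mm (y), rim 24 mm high, board top 22. Pockets 5 mm deep, floors at z 17 mm, centres in its frame: awl groove 42 (x) by 148 (y) at x -40, y 0; round spool well, diameter 43, at x 36, y 50; wax pocket 46 (x) by 66 (y) at x 36, y -33. Origin: centre of the underside; y along the groove, z up.
- gluing_tray: smaller fixed wooden kit tray, 118 (x) by 164 mm (y), rim 24 mm high, board top 22. Pockets 5 mm deep, floors at z 17 mm, centres in its frame: round glue pot well, diameter 51, at x 0, y 38; sanding block pocket 78 (x) by 46 (y) at x 0, y -37. Origin: centre of the underside; y is the long way, z up. A fixed board and tool rack up to 185 mm high divide the bench between the two trays.
- awl_mid (a point): middle of the sewing awl: stout bulging brown wooden handle, brass ferrule and short steel point, 127 mm long, lying flat on the bench along its y (handle end at +y, point at -y); the handle is up to 27 mm thick and covers y -27 to +64 mm. This point is halfway along its length, on its axis, 13.5 mm above what it lies on; the centre of mass lies 15 mm nearer the handle end. 70 g.
- spool: spool of waxed thread standing upright, a ribbed cylinder 29 mm across and 41 mm high. Origin: centre of the underside. 30 g.
- wax: thread wax, a plain rounded block lying flat, 32 x 50 x 18 mm (its x, y, z; the largest face down). Origin: centre of the underside. 40 g.
- glue_pot: small screw-lidded glue pot standing upright, 49 mm high: lower 24 mm is a 37 mm wide jar, above it a 42 mm wide lid. Origin: centre of the underside. 50 g; keep it upright.
- sanding_block: narrow flat sanding block lying abrasive side up, 30 x 62 x 12 mm (its x, y, z). Origin: centre of the underside. 30 g.
- cork: cork rubbing block, 24 x 36 x 19 mm, smaller and rougher than the wax; belongs to neither kit, stays where it is. Origin: centre of the underside.
- chisel: skiving chisel lying on the bench: slim straight pale handle and flat blade, 143 mm long along its y, 21 mm thick, longer and slimmer than the awl; belongs to neither kit, stays where it is. Origin: under the middle of its length.

How it is judged:
At the end, for the whole second after the job is handed in: Released and at rest on the floor of its own pocket (at most 2.5 mm above it; leaning under 0.1 rad): awl (centred within 12 mm, 0.2 rad), spool (10 mm) and wax (12 mm) in the sewing tray, glue pot (10 mm) and sanding block (12 mm) in the gluing tray (z of awl_mid in the frame of sewing_tray below 0.0335 m and x of awl_mid in the frame of sewing_tray between -0.052 and -0.028 m and y of awl_mid in the frame of sewing_tray between -0.012 and 0.012 m and angle between the y axis of awl_mid and the y axis of sewing_tray, either way round below 0.2 rad and linear speed of each of awl, spool, wax, glue_pot, sanding_block below 0.02 m/s and z of each of spool, wax in the frame of sewing_tray below 0.0195 m and x of spool in the frame of sewing_tray between 0.026 and 0.046 m and y of spool in the frame of sewing_tray between 0.04 and 0.06 m and angle between each of spool, wax, glue_pot, sanding_block's own z axis and vertical below 0.1 rad and x of wax in the frame of sewing_tray between 0.024 and 0.048 m and y of wax in the frame of sewing_tray between -0.045 and -0.021 m and z of each of glue_pot, sanding_block in the frame of gluing_tray below 0.0195 m and x of glue_pot in the frame of gluing_tray between -0.01 and 0.01 m and y of glue_pot in the frame of gluing_tray between 0.028 and 0.048 m and x of sanding_block in the frame of gluing_tray between -0.012 and 0.012 m and y of sanding_block in the frame of gluing_tray between -0.049 and -0.025 m); the robot touches nothing.
It fails at once if the cork block is shifted by more than 20 mm: it belongs to neither kit (distance of cork from where it was at the start of the episode above 0.02 m).
It fails at once if the chisel is shifted by more than 20 mm: it belongs to neither kit (distance of chisel from where it was at the start of the episode above 0.02 m).
It fails at once if the glue pot is tipped by more than about 45 degrees (angle between glue_pot's own z axis and vertical above 0.8 rad).
It also fails if it takes over 120 s, if anything falls off the work surface, if the arm or the gripper's body presses on something with over 40 N, if the wrist force passes 120 N, or if a joint passes its speed limit or range.

## Working session

There is one attempt and no reset: what is moved stays moved. The work goes in short steps, Python scripts to look and compute and a tool call to move; the robot and the scene stay as the last step left them, time stands still between calls to the robot, and variables do not carry over. Pictures are saved under pics/ and viewed, at most 14 in all, crops included, and the job is handed in when it is done.

```bash
ls; mkdir -p pics; cat > h.py <<'E'
import numpy as np, cv2
from bench import r, viewer
def shot(n,f):
    c=viewer.camera(n); cv2.imwrite(f'pics/{f}.png',c['img'][:,:,::-1]); np.savez(f'pics/{f}.npz',**c); return c
def ray(c,u,v,z):
    P=np.array(c['pose']); d=P[:3,:3]@np.array([(u-c['cx'])/c['fx'],(v-c['cy'])/c['fy'],1]); o=P[:3,3]
    return o+d*(z-o[2])/d[2]
def proj(c,p):
    P=np.array(c['pose']); q=P[:3,:3].T@(np.array(p)-P[:3,3]); return [c['fx']*q[0]/q[2]+c['cx'],c['fy']*q[1]/q[2]+c['cy']]
E
python3 - <<'E'
from h import *
for n in('scene','top','wrist'):
    c=shot(n,n+'0'); print(n,c['fx'],c['cx'],c['cy'],np.round(c['pose'],3).tolist())
s=r.read_state(); print({k:np.round(s[k],3).tolist() for k in('time','ee_pos','eef_rot','width')})
E
```

```text
bench.py
pics
scene 405.96838446061076 256.66566289456955 188.2914304162522 [[-0.732, -0.43, 0.528, -0.01], [-0.681, 0.437, -0.588, 0.541], [0.022, -0.79, -0.612, 0.65], [0.0, 0.0, 0.0, 1.0]]
top 358.7558507817588 258.95845937909917 193.1250169914199 [[-0.015, -0.996, 0.091, 0.415], [-1.0, 0.014, -0.006, -0.036], [0.005, -0.091, -0.996, 1.124], [0.0, 0.0, 0.0, 1.0]]
wrist 276.4905132298694 256.1618973579602 193.25983135319262 [[0.323, -0.908, -0.267, 0.274], [-0.946, -0.31, -0.091, -0.567], [-0.0, 0.282, -0.959, 0.384], [0.0, 0.0, 0.0, 1.0]]
{'time': 0.15, 'ee_pos': [0.201, -0.591, 0.244], 'eef_rot': [0.987, 0.163, -0.0, -0.001], 'width': 0.087}
```

View pics/top0.png

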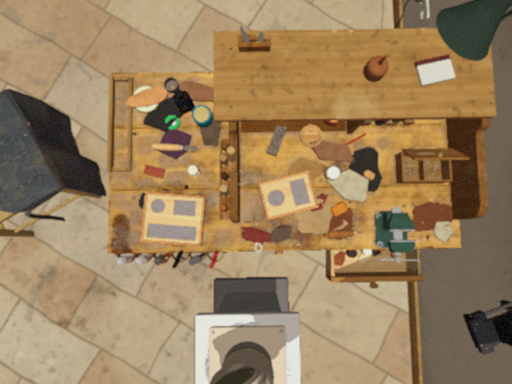

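View pics/scene0.png

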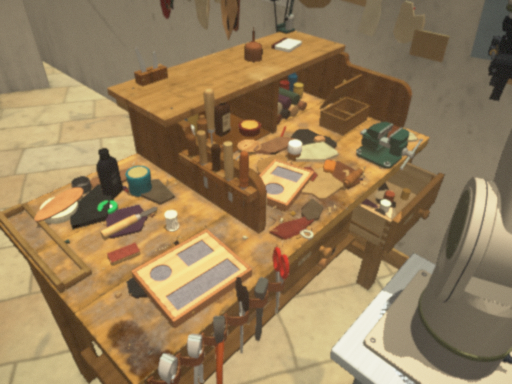

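The top view shows the sewing tray at about (174,218) and the gluing tray at (287,194), with the rack between them at column 230. The small things need enlarging.

```bash
python3 - <<'E'
import cv2
t=cv2.imread('pics/top0.png')
cv2.imwrite('pics/ct.png',cv2.resize(t[65:255,105:305],None,fx=3.1,fy=3.1,interpolation=cv2.INTER_CUBIC)) 
cv2.imwrite('pics/ct2.png',cv2.resize(t[110:255,235:465],None,fx=3.4,fy=3.4,interpolation=cv2.INTER_CUBIC))
E
```

```text
(no output)
```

View pics/ct.png

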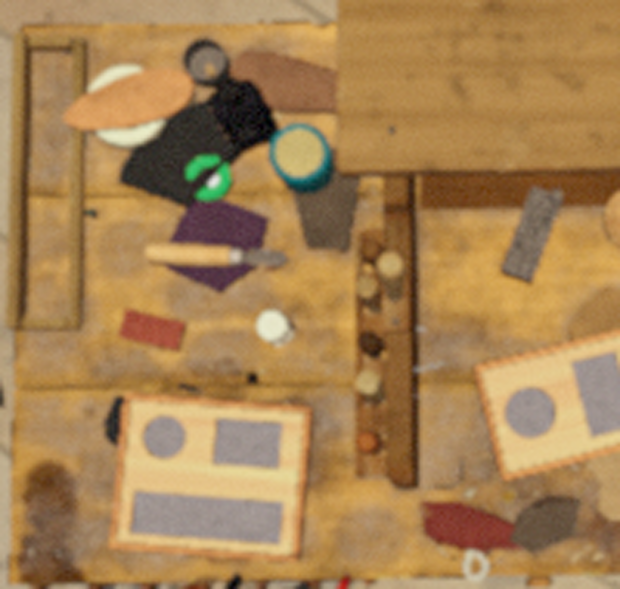

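View pics/ct2.png

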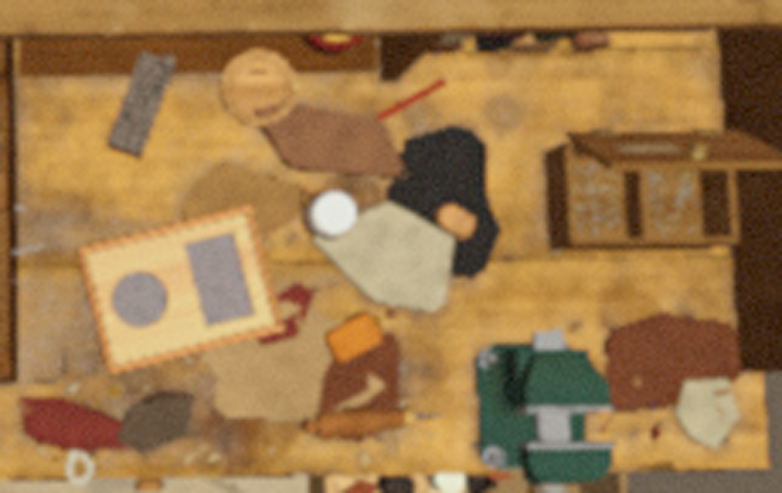

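Enlarged, full-image pixel positions in the top view:
- **Left of the rack:** the pale chisel is at (175,148), the white spool at (193,170), and the red sanding block at (153,171).
- **Right of the rack:** the white glue pot is at (333,173), the orange wax at (340,209), the tan cork at (369,171), and the awl at (341,234) with its point to the right at (362,231).

Next I'll measure them by colour in both views.

```bash
cat >> h.py <<'E'
def load(f): return dict(np.load(f'pics/{f}.npz'))
def blob(img,u,v,tol=22,R=40):
    """flood region of similar Lab colour round a seed; returns contour mask"""
    lab=cv2.cvtColor(cv2.GaussianBlur(img,(3,3),0),cv2.COLOR_RGB2LAB).astype(int)
    s=np.median(lab[v-1:v+2,u-1:u+2].reshape(-1,3),0)
    d=(lab-s)*[0.5,1,1]; m=(np.linalg.norm(d,axis=2)<tol).astype(np.uint8)
    box=np.zeros_like(m); box[max(0,v-R):v+R,max(0,u-R):u+R]=1; m=cv2.morphologyEx(m*box,cv2.MORPH_OPEN,np.ones((2,2)))
    n,l=cv2.connectedComponents(m); m=(l==l[v,u]).astype(np.uint8)
    return max(cv2.findContours(m,cv2.RETR_EXTERNAL,cv2.CHAIN_APPROX_NONE)[0],key=cv2.contourArea)
def rect(c,cnt,z):
    p=np.array([ray(c,*q,z)[:2] for q in cnt[:,0,:].astype(float)]).astype(np.float32)*1000
    (x,y),(w,h),a=cv2.minAreaRect(p)
    if w<h: w,h,a=h,w,a+90
    return np.round([x,y,w,h,(a+90)%180-90],1)   # mm, long side, short side, heading of long side deg
def tri(c1,p1,c2,p2):
    A=[];b=[]
    for c,p in((c1,p1),(c2,p2)):
        P=np.array(c['pose']);d=P[:3,:3]@np.array([(p[0]-c['cx'])/c['fx'],(p[1]-c['cy'])/c['fy'],1]);d/=np.linalg.norm(d)
        M=np.eye(3)-np.outer(d,d);A.append(M);b.append(M@P[:3,3])
    return np.linalg.lstsq(np.vstack(A),np.hstack(b),rcond=None)[0]
E
python3 - <<'E'
from h import *
t=load('top0'); s=load('scene0')
for n,u,v,z,tol in [('sand',153,171,.012,14),('spool',192,169,.041,15),('pot',332,172,.049,15),('wax',340,209,.018,16),('cork',369,172,.019,16),('awlh',338,235,.013,14),('chis',165,147,.015,15),('well_sp',158,206,.017,10),('well_wax',185,208,.017,10),('groove',170,231,.017,10),('well_pot',276,198,.017,10),('well_sand',300,190,.017,10)]:
    k=blob(t['img'],u,v,tol); M=cv2.moments(k); c=(M['m10']/M['m00'],M['m01']/M['m00'])
    w=ray(t,*c,z); print(n,rect(t,k,z),np.round(c,1),'centroid',np.round(w*1000),'scene px',np.round(proj(s,w)))
E
```

```text
sand [587.2 282.1  59.5  27.8  77. ] [154.7 172. ] centroid [587. 282.  12.] scene px [127. 252.]
spool [585.6 157.5  24.5  21.5  89.2] [193.1 170.5] centroid [586. 157.  41.] scene px [173. 214.]
pot [ 568.5 -271.3   34.2   32.6   43.4] [334.2 173.5] centroid [ 569. -271.   49.] scene px [297. 143.]
wax [ 461.3 -292.1   45.9   27.4  -64.5] [340.  209.5] centroid [ 461. -292.   18.] scene px [332. 164.]
cork [ 565.7 -389.1   24.9   22.    87.6] [369.9 175.6] centroid [ 566. -389.   19.] scene px [322. 138.]
awlh [ 381.4 -290.5   86.8   27.5   89.2] [339.3 235.3] centroid [ 382. -288.   13.] scene px [355. 178.]
chis [663.8 247.1  82.4  14.3  85.6] [165.2 147.3] centroid [664. 249.  15.] scene px [120. 226.]
well_sp [478.7 267.9  34.3  33.9   0.5] [158.6 206.6] centroid [478. 268.  17.] scene px [163. 275.]
well_wax [471.4 186.   61.6  40.1  89.2] [185.4 208.5] centroid [471. 185.  17.] scene px [198. 254.]
groove [398.1 224.6 144.2  37.6  84.9] [172.3 232.6] centroid [398. 225.  17.] scene px [207. 285.]
well_pot [498.3 -96.7  40.4  40.3  -1. ] [276.6 198.5] centroid [498. -97.  17.] scene px [276. 190.]
well_sand [ 515.2 -170.1   72.5   41.6   12.7] [300.1 192.8] centroid [ 515. -170.   17.] scene px [289. 175.]
```

```bash
cat >> h.py <<'E'
def go(x,y,z,psi):
    """mm, deg -> shift in tool axes (m) and turn (rad) for jog; psi = world heading of tool x"""
    from scipy.spatial.transform import Rotation as R
    s=r.read_state(); M=R.from_quat(s['eef_rot']).as_matrix(); p0=np.degrees(np.arctan2(M[1,0],M[0,0]))
    d=M.T@(np.array([x,y,z])/1000-s['ee_pos']); t=np.radians((p0-psi+90)%180-90)
    print('t',round(s['time'],1),'at',np.round(np.array(s['ee_pos'])*1000,1),'psi',round(p0,1),'-> shift',np.round(d,4),'turn',round(t,3),'(or +-pi) j7',round(s['joint_positions'][6],2),'w',round(s['width'],4),'grip',round(s['grip_force'],1))
E
python3 -c "
from h import *
go(569,-271,200,10)"
```

```text
t 0.1 at [ 201.1 -591.5  243.9] psi 18.8 -> shift [ 0.4515 -0.1849  0.0441] turn 0.153 (or +-pi) j7 -0.09 w 0.0869 grip 0.0
```

The rows are not in the units I measure in: shifts go in shares of 0.6 m and turns go in shares of 2 pi rad. I convert before sending: 0.451 m / 0.6 = 0.7517, 0.406 m / 0.6 = 0.6767, 0.15 rad / 6.2832 = 0.0239.

>>> {"api": "advance", "payload": {
  "offsets": [
    {"x": 0.075, "y": -0.03, "jaw": 0.087},
    {"x": 0.15, "y": -0.0617, "jaw": 0.087},
    {"x": 0.225, "y": -0.0917, "jaw": 0.087},
    {"x": 0.3, "y": -0.1233, "jaw": 0.087},
    {"x": 0.3767, "y": -0.1533, "jaw": 0.087},
    {"x": 0.4517, "y": -0.1833, "spin": 0.008, "jaw": 0.087},
    {"x": 0.5267, "y": -0.2167, "spin": 0.0159, "jaw": 0.087},
    {"x": 0.6017, "y": -0.2467, "spin": 0.0239, "jaw": 0.087},
    {"x": 0.6767, "y": -0.2767, "z": 0.0167, "spin": 0.0239, "jaw": 0.087},
    {"x": 0.7517, "y": -0.3083, "z": 0.05, "spin": 0.0239, "jaw": 0.087},
    {"x": 0.7517, "y": -0.3083, "z": 0.0733, "spin": 0.0239, "jaw": 0.087},
    {"x": 0.7517, "y": -0.3083, "z": 0.0733, "spin": 0.0239, "jaw": 0.087}
  ]
}}

```text
time: 1.35
ee_pos: [0.5683, -0.2695, 0.1977]
eef_rot: [0.996, 0.09, -0.002, -0.001]
ft_force: [-0.5, -1.0, -0.1]
width: 0.0871
grip_force: 0.0
```

```bash
python3 - <<'E'
from h import *
c=shot('wrist','w1'); go(569,-271,60,10); print(np.round(c['pose'],4).tolist())
E
```

```text
t 1.4 at [ 567.8 -271.5  199.3] psi 10.2 -> shift [ 1.600e-03 -1.000e-04  1.393e-01] turn 0.003 (or +-pi) j7 -1.1 w 0.0874 grip 0.0
[[0.1806, -0.9425, -0.2813, 0.6448], [-0.9836, -0.1736, -0.0499, -0.256], [-0.0018, 0.2857, -0.9583, 0.3377], [0.0, 0.0, 0.0, 1.0]]
```

View pics/w1.png

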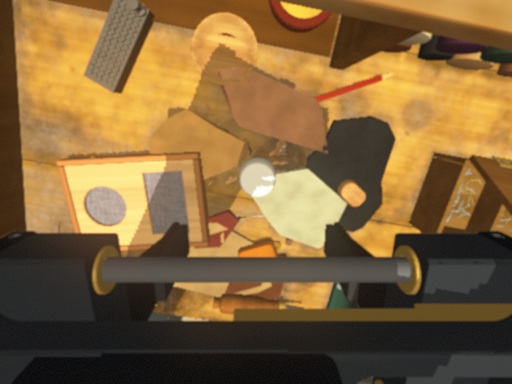

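The wrist view shows the glue pot's white lid at (257,176), the cork at (352,193), the pot well at (104,207) and the sanding pocket at (168,205). The fingers partly hide the wax at (258,250).

```bash
python3 - <<'E'
from h import *
t=load('top0'); s=load('scene0'); w=load('w1')
def cen(c,u,v,tol): 
    k=blob(c['img'],u,v,tol); M=cv2.moments(k); return (M['m10']/M['m00'],M['m01']/M['m00']),k
pt,_=cen(t,332,172,15); pw,k=cen(w,257,174,22); ps,ks=cen(s,296,143,15)
print('pot top/wrist',np.round(tri(t,pt,w,pw)*1000,1),'top/scene',np.round(tri(t,pt,s,ps)*1000,1), pw, rect(w,k,.049), cv2.boundingRect(k))
for n,a,b,z in(('well_pot',(276,198),(104,207),.017),('well_sand',(300,190),(165,205),.017)):
    p,_=cen(t,*a,10); q,k=cen(w,*b,14); print(n,np.round(tri(t,p,w,q)*1000,1),rect(w,k,z))
for n,a,b in(('wax',(340,209),(332,164)),('spool',(192,169),(172,214)),('well_sp',(158,206),(163,275)),('well_wax',(185,208),(198,254)),('groove',(170,231),(207,285)),('sand',(153,171),(127,252))):
    p,_=cen(t,*a,14); q,k=cen(s,*b,14); print(n,np.round(tri(t,p,s,q)*1000,1))
E
```

```text
pot top/wrist [ 568.3 -279.6   43.8] top/scene [ 571.4 -271.    44.5] (271.23851921274604, 189.37129022180568) [ 567.3 -284.5   61.8   57.4  -79.6] (241, 163, 57, 52)
well_pot [499.5 -95.8  16.6] [500.4 -94.8  48.8  46.4  29.1]
well_sand [ 516.2 -169.7   13.1] [ 517.6 -168.3   77.1   45.1   13.3]
wax [ 463.3 -291.9   13.3]
spool [587.3 159.2  38.5]
well_sp [479.9 268.5  19.5]
well_wax [472.7 186.3  19. ]
groove [401.1 227.6  16. ]
sand [589.4 285.1   9.2]
```

```bash
python3 - <<'E'
from h import *
w=load('w1'); t=load('top0')
k=blob(w['img'],257,172,9); (u,v),rad=cv2.minEnclosingCircle(k); print(u,v,rad,rect(w,k,.049))
print(np.round(ray(w,u,v,.049)*1000,1), np.round(tri(t,(334.2,173.5),w,(u,v))*1000,1))
g=cv2.cvtColor(w['img'],cv2.COLOR_RGB2HSV)[140:215,220:300]; m=((g[...,1]<45)&(g[...,2]>150)).astype(np.uint8)
k=max(cv2.findContours(m,0,1)[0],key=cv2.contourArea); print(cv2.minEnclosingCircle(k),cv2.boundingRect(k))
go(569,-271,62,10)
E
```

```text
258.934326171875 179.73304748535156 17.15354347229004 [ 577.3 -269.6   36.3   29.3  -58.8]
[ 575.5 -271.2   49. ] [ 571.7 -273.    35.1]
((41.5, 49.5), 11.423759460449219) (31, 44, 22, 13)
t 1.4 at [ 567.8 -271.5  199.3] psi 10.2 -> shift [ 1.600e-03 -1.000e-04  1.373e-01] turn 0.003 (or +-pi) j7 -1.1 w 0.0874 grip 0.0
```

Scaled: 0.158 m / 0.6 = 0.2633, 0.14 m / 0.6 = 0.2333.

>>> {"api": "advance", "payload": {
  "offsets": [
    {"x": 0.005, "z": 0.0833, "jaw": 0.087},
    {"x": 0.005, "z": 0.1667, "jaw": 0.087},
    {"x": 0.005, "z": 0.2333, "jaw": 0.087},
    {"x": 0.005, "z": 0.2633, "jaw": 0.087},
    {"x": 0.005, "z": 0.2633, "jaw": 0.087},
    {"x": 0.005, "z": 0.2633, "jaw": 0.03},
    {"x": 0.005, "z": 0.2633, "jaw": 0.03},
    {"x": 0.005, "z": 0.2633, "jaw": 0.03},
    {"x": 0.005, "z": 0.2633, "jaw": 0.03},
    {"x": 0.005, "z": 0.2633, "jaw": 0.03},
    {"x": 0.005, "z": 0.2633, "jaw": 0.03}
  ],
  "squeeze": 12
}}

```text
time: 2.5
ee_pos: [0.5717, -0.2708, 0.0428]
eef_rot: [0.996, 0.089, 0.0, 0.0]
ft_force: [-0.2, 0.4, 0.3]
width: 0.0469
grip_force: 0.0
```

>>> {"api": "advance", "payload": {
  "offsets": [
    {"z": -0.05, "jaw": 0.03},
    {"z": -0.1167, "jaw": 0.03},
    {"z": -0.1167, "jaw": 0.03}
  ]
}}

```text
time: 2.8
ee_pos: [0.5745, -0.2718, 0.1183]
eef_rot: [0.996, 0.089, 0.004, 0.002]
ft_force: [0.9, -0.5, -0.6]
width: 0.042
grip_force: 12.0
```

```bash
python3 - <<'E'
from h import *
c=shot('wrist','w2'); go(499.5,-96,110,80)
E
```

```text
t 2.9 at [ 573.3 -271.5  115.6] psi 10.2 -> shift [-0.0416 -0.1858  0.0048] turn -1.218 (or +-pi) j7 -1.13 w 0.0417 grip 12.0
```

View pics/w2.png

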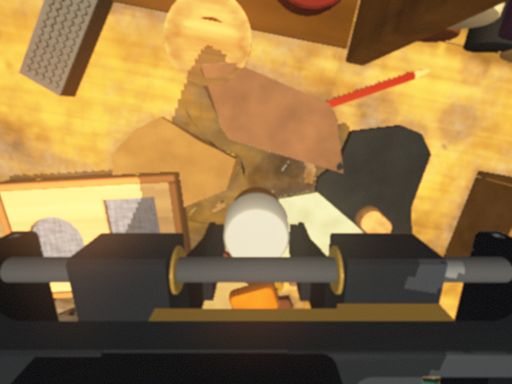

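The pot is held upright with its lid centred at about (256,222), but the fingers met it just as the lift began. I'll work out how high it sits in the jaws.

```bash
python3 - <<'E'
from h import *
w=load('w2'); P=np.array([573.5,-271.5,115.6])
k=blob(w['img'],256,225,16); print(cv2.minEnclosingCircle(k),cv2.boundingRect(k))
for d in(-10,-5,0,5,10):
    p=P+[0,0,d]; print(d,np.round(proj(w,p/1000),1),'left/right',np.round(proj(w,(p+21*np.array([.17,-.98,0]))/1000),1),np.round(proj(w,(p+[21,3,0])/1000),1),np.round(proj(w,(p-[21,3,0])/1000),1))
E
```

```text
((258.2248229980469, 240.86241149902344), 33.40230941772461) (226, 209, 63, 48)
-10 [254.8 245.5] left/right [289.  245.7] [256.1 212.8] [253.6 276. ]
-5 [254.8 249.4] left/right [290.  249.5] [256.1 215.8] [253.6 280.6]
0 [254.8 253.5] left/right [291.  253.6] [256.2 219. ] [253.5 285.5]
5 [254.8 257.8] left/right [292.2 257.9] [256.2 222.4] [253.5 290.6]
10 [254.8 262.4] left/right [293.4 262.5] [256.3 226. ] [253.5 296.1]
```

```bash
python3 - <<'E'
from h import *
s=shot('scene','s3'); w=shot('wrist','w3'); st=r.read_state(); print(np.round(st['ee_pos'],4),st['width'],st['grip_force'])
q=proj(s,st['ee_pos']); print(q)
a=cv2.resize(s['img'][90:190,240:360],None,fx=3.3,fy=3.3,interpolation=2); b=cv2.resize(w['img'][150:310,170:350],(371,330),interpolation=2)
cv2.imwrite('pics/m3.png',np.hstack([a,b])[:,:,::-1])
E
```

```text
[ 0.5714 -0.2708  0.1122] 0.04149475493725019 11.999859809875488
[np.float64(298.63144877267035), np.float64(123.12075445739356)]
```

View pics/m3.png

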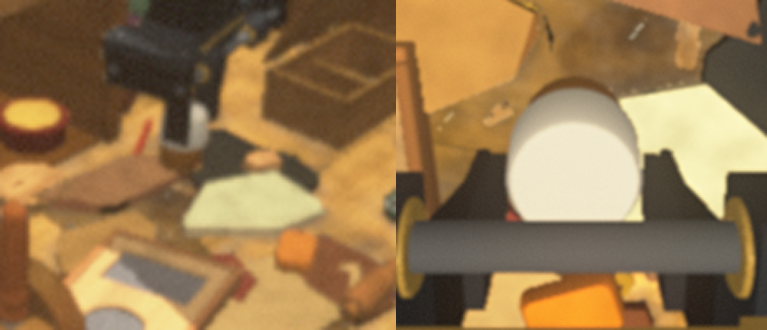

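The scene crop shows the pot hanging straight between the fingers. In the wrist view the lid top's far edge is at row 222, which puts the lid about 5 mm above the TCP, as intended.

Scaled: -0.186 m / 0.6 = -0.31, -0.16 m / 0.6 = -0.2667, -1.2 rad / 6.2832 = -0.191.

>>> {"api": "advance", "payload": {
  "offsets": [
    {"x": -0.0167, "y": -0.0667, "spin": -0.0239, "jaw": 0.03},
    {"x": -0.0333, "y": -0.1333, "spin": -0.0477, "jaw": 0.03},
    {"x": -0.05, "y": -0.2, "spin": -0.0716, "jaw": 0.03},
    {"x": -0.0667, "y": -0.2667, "spin": -0.0955, "jaw": 0.03},
    {"x": -0.07, "y": -0.31, "spin": -0.1194, "jaw": 0.03},
    {"x": -0.07, "y": -0.31, "spin": -0.1432, "jaw": 0.03},
    {"x": -0.07, "y": -0.31, "spin": -0.1671, "jaw": 0.03},
    {"x": -0.07, "y": -0.31, "spin": -0.191, "jaw": 0.03},
    {"x": -0.07, "y": -0.31, "spin": -0.191, "jaw": 0.03},
    {"x": -0.07, "y": -0.31, "spin": -0.191, "jaw": 0.03}
  ]
}}

```text
time: 3.95
ee_pos: [0.4969, -0.0952, 0.1117]
eef_rot: [0.773, 0.634, -0.0, -0.001]
ft_force: [-0.1, 0.4, -1.3]
width: 0.0418
grip_force: 12.0
```

```bash
python3 - <<'E'
from h import *
c=shot('wrist','w4'); go(499.5,-96,68,80)
E
```

```text
t 4.0 at [497.  -95.2 111.9] psi 78.7 -> shift [-0.0003  0.0027  0.0439] turn -0.023 (or +-pi) j7 -0.22 w 0.0418 grip 12.0
```

View pics/w4.png

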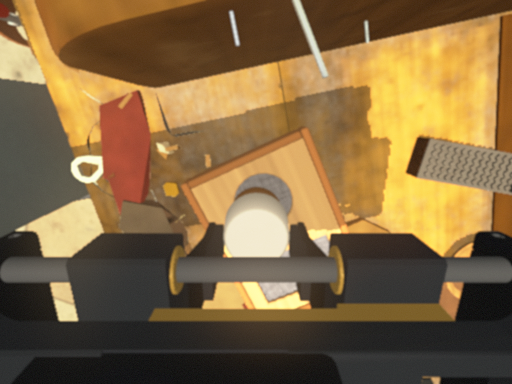

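The well's dark disc shows behind the lid, with its far edge at (264,174) and its sides at about columns 236 and 291. I'll check that against the projected well.

```bash
python3 - <<'E'
from h import *
w=load('w4'); 
for a in range(0,360,45): print(a,np.round(proj(w,[.4995+.0255*np.cos(np.radians(a)),-.096+.0255*np.sin(np.radians(a)),.022])),end=' ')
k=blob(w['img'],264,183,14); print(cv2.boundingRect(k))
for q in ((264,174),(236,192),(291,192)): print(np.round(ray(w,*q,.022)*1000))
E
```

```text
0 [288. 198.] 45 [276. 180.] 90 [254. 176.] 135 [235. 188.] 180 [231. 209.] 225 [244. 226.] 270 [265. 230.] 315 [283. 219.] (234, 175, 59, 42)
[508. -70.  22.]
[482. -81.  22.]
[528. -91.  22.]
```

Scaled: 0.042 m / 0.6 = 0.07, 0.004 m / 0.6 = 0.0067.

>>> {"api": "advance", "payload": {
  "offsets": [
    {"y": 0.0067, "z": 0.0417, "jaw": 0.03},
    {"y": 0.0067, "z": 0.07, "jaw": 0.03},
    {"y": 0.0067, "z": 0.07, "jaw": 0.03}
  ]
}}

```text
time: 4.3
ee_pos: [0.5008, -0.0959, 0.069]
eef_rot: [0.773, 0.634, -0.0, -0.001]
ft_force: [-0.7, -0.5, -0.3]
width: 0.0417
grip_force: 12.0
```

>>> {"api": "advance", "payload": {
  "offsets": [
    {"z": 0.005, "jaw": 0.03},
    {"z": 0.005, "jaw": 0.03}
  ]
}}

```text
time: 4.5
ee_pos: [0.5014, -0.0959, 0.0678]
eef_rot: [0.772, 0.635, -0.0, 0.0]
ft_force: [0.0, 0.6, -0.1]
width: 0.0419
grip_force: 12.0
```

>>> {"api": "advance", "payload": {
  "offsets": [
    {"z": 0.005, "jaw": 0.03},
    {"z": 0.005, "jaw": 0.03}
  ]
}}

```text
time: 4.7
ee_pos: [0.5016, -0.096, 0.0656]
eef_rot: [0.772, 0.635, -0.0, 0.0]
ft_force: [-3.8, 0.2, 9.2]
width: 0.0418
grip_force: 12.0
```

Scaled: -0.12 m / 0.6 = -0.2, -0.08 m / 0.6 = -0.1333.

>>> {"api": "advance", "payload": {
  "offsets": [
    {"z": -0.0017, "jaw": 0.075},
    {"z": -0.0017, "jaw": 0.075},
    {"z": -0.0017, "jaw": 0.075},
    {"z": -0.05, "jaw": 0.075},
    {"z": -0.1333, "jaw": 0.087},
    {"z": -0.2, "jaw": 0.087},
    {"z": -0.2, "jaw": 0.087},
    {"z": -0.2, "jaw": 0.087}
  ]
}}

```text
time: 5.5
ee_pos: [0.5016, -0.0961, 0.1852]
eef_rot: [0.772, 0.636, 0.0, 0.001]
ft_force: [0.4, -0.8, -1.0]
width: 0.0865
grip_force: 0.0
```

```bash
python3 - <<'E'
from h import *
c=shot('wrist','w5'); s=shot('scene','s5'); t=shot('top','t5'); go(463,-292,200,115)
a=cv2.resize(s['img'][140:220,240:340],None,fx=3.5,fy=3.5,interpolation=2); b=cv2.resize(c['img'][120:300,150:360],(327,280),interpolation=2)
cv2.imwrite('pics/m5.png',np.hstack([a,b])[:,:,::-1])
E
```

```text
t 5.7 at [500.5 -95.9 183.2] psi 78.9 -> shift [-0.1996  0.0008 -0.0168] turn -0.629 (or +-pi) j7 -0.18 w 0.087 grip 0.0
```

View pics/m5.png

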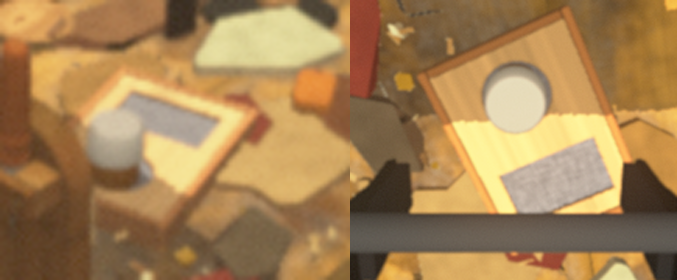

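The pot stands upright in the well, with its lid at (255,182) in the wrist view and (273,175) in the scene view. I'll check its height.

```bash
python3 - <<'E'
from h import *
w=load('w5'); s=load('s5'); t=load('t5')
k=blob(w['img'],255,180,12); (u,v),rad=cv2.minEnclosingCircle(k); print('wrist',u,v,rad, rect(w,k,.066))
print('w/s',np.round(tri(w,(u,v),s,(273.1,174.9))*1000,1), 'w/s2',np.round(tri(w,(255.3,182.3),s,(273.1,174.9))*1000,1),'ray',np.round(ray(w,u,v,.066)*1000,1))
for z in(.066,.071): print(z,[np.round(proj(s,[.5025+.021*np.cos(a),-.096+.021*np.sin(a),z])) for a in np.radians([45,135,225,315])])
g=cv2.cvtColor(s['img'],cv2.COLOR_RGB2HSV); m=((g[...,1]<70)&(g[...,2]>110)).astype(np.uint8); m[:, :255]=0; m[:,290:]=0; m[:165]=0;m[200:]=0
print(cv2.boundingRect(max(cv2.findContours(m,0,1)[0],key=cv2.contourArea)))
go(463,-292,200,115)
E
```

```text
wrist 256.6976623535156 188.11627197265625 18.565839767456055 [503.6 -90.8  36.3  35.2  78.9]
w/s [503.7 -90.6  64.3] w/s2 [502.2 -85.5  67.1] ray [503.4 -90.5  66. ]
0.066 [array([267., 174.]), array([276., 179.]), array([284., 174.]), array([275., 169.])]
0.071 [array([267., 172.]), array([276., 177.]), array([284., 172.]), array([275., 167.])]
(265, 167, 25, 25)
t 5.7 at [500.5 -95.9 183.2] psi 78.9 -> shift [-0.1996  0.0008 -0.0168] turn -0.629 (or +-pi) j7 -0.18 w 0.087 grip 0.0
```

The lid top is at z 64–67 mm, so the pot is on the pocket floor. Next is the wax.

Scaled: -0.2 m / 0.6 = -0.3333, -0.18 m / 0.6 = -0.3, -0.63 rad / 6.2832 = -0.1003.

>>> {"api": "advance", "payload": {
  "offsets": [
    {"x": -0.075, "spin": -0.0159, "jaw": 0.087},
    {"x": -0.15, "spin": -0.035, "jaw": 0.087},
    {"x": -0.225, "spin": -0.0557, "jaw": 0.087},
    {"x": -0.3, "spin": -0.078, "jaw": 0.087},
    {"x": -0.3333, "z": 0.0333, "spin": -0.1003, "jaw": 0.087},
    {"x": -0.3333, "z": 0.0333, "spin": -0.1003, "jaw": 0.087},
    {"x": -0.3333, "z": 0.0333, "spin": -0.1003, "jaw": 0.087}
  ]
}}

```text
time: 6.35
ee_pos: [0.4624, -0.2916, 0.1632]
eef_rot: [0.538, 0.843, 0.0, -0.001]
ft_force: [0.3, 0.2, -0.1]
width: 0.0871
grip_force: 0.0
```

```bash
python3 - <<'E'
from h import *
c=shot('wrist','w6'); t=load('t5')
print(np.round(proj(c,[.462,-.292,.018])),np.round(proj(c,[.382,-.288,.013])),np.round(proj(c,[.39,-.36,.013])))
go(462,-292,33,115.5)
E
```

```text
[256. 188.] [189. 152.] [172. 214.]
t 6.4 at [ 463.1 -291.   164. ] psi 115.0 -> shift [-0.0007 -0.0014  0.131 ] turn -0.009 (or +-pi) j7 0.81 w 0.087 grip 0.0
```

View pics/w6.png

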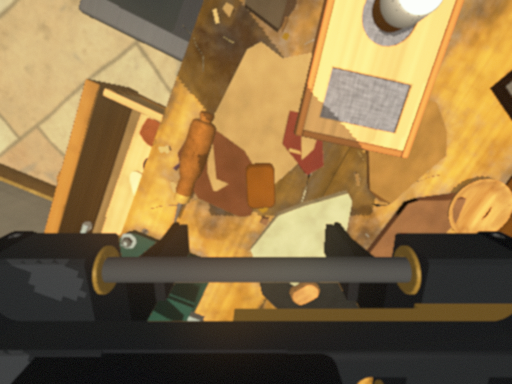

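The wrist view shows the wax at (261,185), almost square to the jaws. The awl's handle runs from (205,115) to (184,195), with its point at about (177,218).

```bash
python3 - <<'E'
from h import *
w=load('w6'); t=load('t5')
kt=blob(t['img'],340,209,16);kw=blob(w['img'],261,185,14)
f=lambda k:(lambda M:(M['m10']/M['m00'],M['m01']/M['m00']))(cv2.moments(k))
print('wax',rect(w,kw,.018),f(kw),np.round(tri(t,f(kt),w,f(kw))*1000,1),rect(t,kt,.018))
ka=blob(w['img'],196,150,14,60); kt=blob(t['img'],338,235,14); print('awl',rect(w,ka,.0135),cv2.boundingRect(ka),np.round(tri(t,f(kt),w,f(ka))*1000,1))
for q in((205,113),(177,219)): print(np.round(ray(w,*q,.0135)*1000,1))
go(462,-292,33,115.5)
E
```

```text
wax [ 467.6 -290.3   46.6   29.1  -64. ] (261.49911390365713, 187.67617206379893) [ 458.7 -275.6   82.8] [ 461.6 -292.7   44.6   27.4  -64.6]
awl [ 387.3 -290.    90.1   23.7  -87.3] (177, 113, 35, 85) [ 381.  -297.2  -30.4]
[ 382.9 -244.    13.5]
[ 397.3 -363.6   13.5]
t 6.4 at [ 463.1 -291.   164. ] psi 115.0 -> shift [-0.0007 -0.0014  0.131 ] turn -0.009 (or +-pi) j7 0.81 w 0.087 grip 0.0
```

Scaled: 0.135 m / 0.6 = 0.225, 0.1 m / 0.6 = 0.1667.

>>> {"api": "advance", "payload": {
  "offsets": [
    {"y": 0.0017, "z": 0.0833, "jaw": 0.087},
    {"y": 0.0017, "z": 0.1667, "jaw": 0.07},
    {"y": 0.0017, "z": 0.225, "jaw": 0.06},
    {"y": 0.0017, "z": 0.225, "jaw": 0.06},
    {"y": 0.0017, "z": 0.225, "jaw": 0.02},
    {"y": 0.0017, "z": 0.225, "jaw": 0.02},
    {"y": 0.0017, "z": 0.225, "jaw": 0.02},
    {"y": 0.0017, "z": 0.225, "jaw": 0.02},
    {"y": 0.0017, "z": 0.225, "jaw": 0.02},
    {"y": 0.0017, "z": 0.225, "jaw": 0.02},
    {"y": 0.0017, "z": 0.225, "jaw": 0.02},
    {"y": 0.0017, "z": 0.225, "jaw": 0.02}
  ],
  "squeeze": 15
}}

```text
time: 7.6
ee_pos: [0.4643, -0.2922, 0.0304]
eef_rot: [0.537, 0.844, -0.0, 0.001]
ft_force: [-2.2, 0.8, 7.6]
width: 0.032
grip_force: 15.0
```

>>> {"api": "advance", "payload": {
  "offsets": [
    {"z": -0.005, "jaw": 0.02},
    {"z": -0.0833, "jaw": 0.02},
    {"z": -0.1667, "jaw": 0.02},
    {"z": -0.25, "jaw": 0.02},
    {"z": -0.3333, "jaw": 0.02},
    {"z": -0.4167, "jaw": 0.02},
    {"z": -0.45, "jaw": 0.02}
  ]
}}

```text
time: 8.3
ee_pos: [0.4649, -0.2921, 0.305]
eef_rot: [0.537, 0.844, -0.0, 0.003]
ft_force: [0.8, -0.1, -1.1]
width: 0.0318
grip_force: 15.0
```

```bash
python3 - <<'E'
from h import *
c=shot('wrist','w7'); go(472,186,300,86)
for d in(0,5,-5): print(d,[np.round(proj(c,np.array(r.read_state()['ee_pos'])+[0,0,d/1000]),1)])
k=blob(c['img'],256,235,14); print(cv2.boundingRect(k),cv2.minAreaRect(k))
E
```

```text
t 8.3 at [ 465.3 -292.4  306.3] psi 115.0 -> shift [0.4306 0.2085 0.004 ] turn 0.507 (or +-pi) j7 0.85 w 0.0317 grip 15.0
0 [array([257.1, 256.2])]
5 [array([257.1, 260.8])]
-5 [array([257. , 251.8])]
(232, 206, 50, 51) ((256.5, 231.0), (50.0, 49.0), 90.0)
```

Scaled: 0.43 m / 0.6 = 0.7167, 0.4 m / 0.6 = 0.6667, 0.507 rad / 6.2832 = 0.0807.

>>> {"api": "advance", "payload": {
  "offsets": [
    {"x": 0.0667, "y": 0.0317, "spin": 0.008, "jaw": 0.02},
    {"x": 0.1333, "y": 0.065, "spin": 0.0159, "jaw": 0.02},
    {"x": 0.2, "y": 0.0967, "spin": 0.0239, "jaw": 0.02},
    {"x": 0.2667, "y": 0.1283, "spin": 0.0318, "jaw": 0.02},
    {"x": 0.3333, "y": 0.1617, "spin": 0.0398, "jaw": 0.02},
    {"x": 0.4, "y": 0.1933, "spin": 0.0477, "jaw": 0.02},
    {"x": 0.4667, "y": 0.2267, "spin": 0.0557, "jaw": 0.02},
    {"x": 0.5333, "y": 0.2583, "spin": 0.0637, "jaw": 0.02},
    {"x": 0.6, "y": 0.29, "spin": 0.0716, "jaw": 0.02},
    {"x": 0.6667, "y": 0.3233, "spin": 0.0796, "jaw": 0.02},
    {"x": 0.7167, "y": 0.3467, "spin": 0.0807, "jaw": 0.02},
    {"x": 0.7167, "y": 0.3467, "z": 0.05, "spin": 0.0807, "jaw": 0.02}
  ]
}}

```text
time: 9.55
ee_pos: [0.4702, 0.192, 0.272]
eef_rot: [0.729, 0.684, 0.003, 0.0]
ft_force: [0.3, -0.3, -1.1]
width: 0.0318
grip_force: 15.0
```

>>> {"api": "advance", "payload": {
  "offsets": [
    {"z": 0.0833, "jaw": 0.02},
    {"z": 0.1667, "jaw": 0.02},
    {"z": 0.25, "jaw": 0.02},
    {"z": 0.2833, "jaw": 0.02},
    {"z": 0.2833, "jaw": 0.02}
  ]
}}

```text
time: 10.05
ee_pos: [0.468, 0.1849, 0.0965]
eef_rot: [0.731, 0.682, -0.003, -0.002]
ft_force: [0.0, -0.1, 0.5]
width: 0.0313
grip_force: 15.0
```

```bash
python3 - <<'E'
from h import *
c=shot('wrist','w8'); go(472,186,55,86)
for z,p in((.022,[472,186]),(.022,[479.5,268]),(.022,[400,226])): print(np.round(proj(c,np.array(p+[22])/1000)))
E
```

```text
t 10.1 at [469.4 185.7  98.8] psi 86.0 -> shift [0.0005 0.0027 0.0438] turn 0.0 (or +-pi) j7 -0.77 w 0.0319 grip 15.0
[262. 208.]
[265. 103.]
[167. 166.]
```

View pics/w8.png

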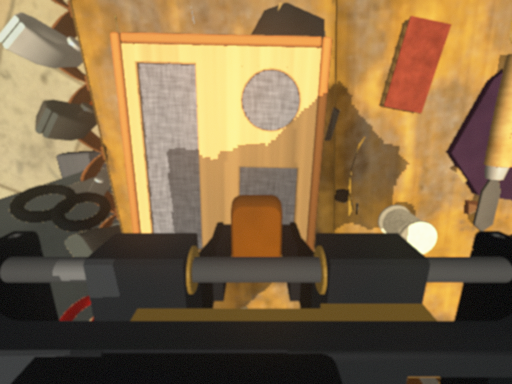

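The tray is in view. The spool well is at (271,99) and the wax pocket spans columns 239–297, so by the wrist camera the tray lies 3–4 mm further in +x than the top view put it. The spool is at (424,237) and the sanding block at (416,64). I'll correct by about 5 mm and lower.

Scaled: 0.048 m / 0.6 = 0.08, 0.005 m / 0.6 = 0.0083.

>>> {"api": "advance", "payload": {
  "offsets": [
    {"x": 0.0017, "y": 0.0083, "z": 0.05, "jaw": 0.02},
    {"x": 0.0017, "y": 0.0083, "z": 0.08, "jaw": 0.02},
    {"x": 0.0017, "y": 0.0083, "z": 0.08, "jaw": 0.02}
  ]
}}

```text
time: 10.4
ee_pos: [0.4752, 0.1861, 0.0514]
eef_rot: [0.732, 0.682, -0.0, -0.0]
ft_force: [-0.7, 0.2, -0.1]
width: 0.032
grip_force: 15.0
```

>>> {"api": "advance", "payload": {
  "offsets": [
    {"z": 0.005, "jaw": 0.02},
    {"z": 0.005, "jaw": 0.02}
  ]
}}

```text
time: 10.6
ee_pos: [0.4763, 0.1867, 0.05]
eef_rot: [0.731, 0.682, 0.001, 0.001]
ft_force: [0.2, -0.3, -0.6]
width: 0.0318
grip_force: 15.0
```

Scaled: 0.002 m / 0.6 = 0.0033.

>>> {"api": "advance", "payload": {
  "offsets": [
    {"z": 0.0033, "jaw": 0.02},
    {"z": 0.0033, "jaw": 0.02}
  ]
}}

```text
time: 10.8
ee_pos: [0.4761, 0.1866, 0.0475]
eef_rot: [0.731, 0.682, 0.001, 0.001]
ft_force: [0.4, 0.2, 3.9]
width: 0.0319
grip_force: 15.0
```

>>> {"api": "advance", "payload": {
  "offsets": [
    {"jaw": 0.045},
    {"jaw": 0.045},
    {"jaw": 0.045},
    {"z": -0.05, "jaw": 0.087},
    {"z": -0.1333, "jaw": 0.087},
    {"z": -0.1667, "jaw": 0.087},
    {"z": -0.1667, "jaw": 0.087},
    {"z": -0.1667, "jaw": 0.087}
  ]
}}

```text
time: 11.6
ee_pos: [0.4754, 0.1862, 0.1464]
eef_rot: [0.732, 0.682, -0.0, 0.0]
ft_force: [0.1, -0.9, -0.5]
width: 0.077
grip_force: 0.0
```

```bash
python3 - <<'E'
from h import *
c=shot('wrist','w9'); t=shot('top','t9')
k=blob(t['img'],185,208,14); print('wax top',rect(t,k,.035))
for n,q,z in(('wax',(258,190),.035),):
    k=blob(c['img'],*q,16); print(n,rect(c,k,z),cv2.boundingRect(k))
print(np.round(proj(c,[.475,.187,.035])),np.round(proj(c,[.586,.158,.041])),np.round(proj(c,[.483,.269,.022])))
go(588,158,140,86)
E
```

```text
wax top [4.689e+02 1.735e+02 2.440e+01 1.820e+01 1.000e-01]
wax [477.2 188.7  45.8  28.3  85.2] (243, 170, 31, 47)
[256. 195.] [374. 219.] [258. 105.]
t 11.7 at [474.7 186.  145.4] psi 86.0 -> shift [-0.02    0.1149  0.0052] turn -0.0 (or +-pi) j7 -0.73 w 0.083 grip 0.0
```

View pics/w9.png

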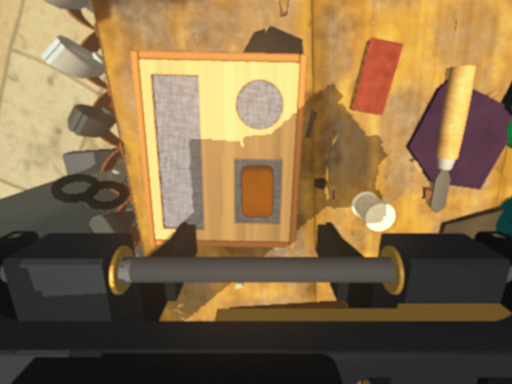

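The wax lies centred in its pocket at (258,190). The same frame shows the groove's full outline at (178,152), the spool well at (260,105), the spool's top at (379,216) and the sanding block at (377,76).

```bash
python3 - <<'E'
from h import *
c=load('w9'); t=load('t9'); s=load('scene0')
f=lambda k:(lambda M:(M['m10']/M['m00'],M['m01']/M['m00']))(cv2.moments(k))
for n,q,z,tol in(('well',(260,105),.02,16),('sand',(377,76),.012,16),('sandtop',None,0,0)):
    if q: k=blob(c['img'],*q,tol,60); print(n,rect(c,k,z),cv2.boundingRect(k))
for q in((153,75),(199,75),(162,228),(203,228)): print('groove',np.round(ray(c,*q,.022)*1000,1))
g=c['img'][195:240,350:400].astype(int); m=((g.min(2)>150)&(g.max(2)-g.min(2)<90)).astype(np.uint8); k=max(cv2.findContours(m,0,1)[0],key=cv2.contourArea); print(cv2.boundingRect(k),cv2.minEnclosingCircle(k))
go(588,158,140,86)
E
```

```text
well [485.  267.9  41.4  41.2  -4. ] (238, 82, 46, 48)
sand [594.1 285.   61.8  29.8  76. ] (353, 39, 50, 76)
groove [391.7 300.6  22. ]
groove [432.3 297.8  22. ]
groove [375.3 154.6  22. ]
groove [417.7 151.7  22. ]
(16, 9, 30, 27) ((30.0, 22.0), 15.811488151550293)
t 11.7 at [474.7 186.  145.4] psi 86.0 -> shift [-0.02    0.1149  0.0052] turn -0.0 (or +-pi) j7 -0.73 w 0.083 grip 0.0
```

The rows are not in the units I measure in: shifts go in shares of 0.6 m and turns go in shares of 2 pi rad. I convert before sending: 0.117 m / 0.6 = 0.195, 0.113 m / 0.6 = 0.1883.

>>> {"api": "advance", "payload": {
  "offsets": [
    {"x": -0.0117, "y": 0.075, "jaw": 0.07},
    {"x": -0.0233, "y": 0.15, "jaw": 0.07},
    {"x": -0.0317, "y": 0.195, "z": 0.0167, "jaw": 0.07},
    {"x": -0.0317, "y": 0.195, "z": 0.0167, "jaw": 0.07},
    {"x": -0.0317, "y": 0.195, "z": 0.1, "jaw": 0.07},
    {"x": -0.0317, "y": 0.195, "z": 0.1667, "jaw": 0.07},
    {"x": -0.0317, "y": 0.195, "z": 0.1883, "jaw": 0.07},
    {"x": -0.0317, "y": 0.195, "z": 0.1883, "jaw": 0.07}
  ],
  "squeeze": 10
}}

```text
time: 12.5
ee_pos: [0.5889, 0.1593, 0.0316]
eef_rot: [0.731, 0.682, -0.002, -0.001]
ft_force: [-1.2, 0.6, -0.5]
width: 0.0701
grip_force: 0.0
```

>>> {"api": "advance", "payload": {
  "offsets": [
    {"jaw": 0.02},
    {"jaw": 0.02},
    {"jaw": 0.02},
    {"jaw": 0.02},
    {"jaw": 0.02},
    {"jaw": 0.02},
    {"jaw": 0.02},
    {"jaw": 0.02}
  ]
}}

```text
time: 13.3
ee_pos: [0.5909, 0.1593, 0.0337]
eef_rot: [0.731, 0.682, 0.0, 0.0]
ft_force: [-0.8, -0.8, 3.5]
width: 0.0286
grip_force: 10.0
```

>>> {"api": "advance", "payload": {
  "offsets": [
    {"z": -0.05, "jaw": 0.02},
    {"z": -0.1, "jaw": 0.02},
    {"z": -0.1, "jaw": 0.02}
  ]
}}

```text
time: 13.6
ee_pos: [0.5927, 0.1604, 0.0974]
eef_rot: [0.731, 0.682, 0.003, 0.001]
ft_force: [0.9, 0.7, -0.0]
width: 0.0286
grip_force: 10.0
```

```bash
python3 - <<'E'
from h import *
c=shot('wrist','w10'); go(483,269,92,86)
g=c['img'][170:262,225:290].astype(int); m=((g.min(2)>140)&(g.max(2)-g.min(2)<90)).astype(np.uint8); k=max(cv2.findContours(m,0,1)[0],key=cv2.contourArea); print(cv2.boundingRect(k))
E
```

```text
t 13.7 at [591.8 159.8  95.4] psi 86.0 -> shift [ 0.1013 -0.1162  0.0031] turn -0.0 (or +-pi) j7 -0.71 w 0.0286 grip 10.0
(7, 68, 49, 18)
```

Scaled: -0.116 m / 0.6 = -0.1933, 0.101 m / 0.6 = 0.1683.

>>> {"api": "advance", "payload": {
  "offsets": [
    {"x": 0.05, "y": -0.055, "jaw": 0.02},
    {"x": 0.1, "y": -0.11, "jaw": 0.02},
    {"x": 0.15, "y": -0.1667, "jaw": 0.02},
    {"x": 0.1683, "y": -0.1933, "jaw": 0.02},
    {"x": 0.1683, "y": -0.1933, "jaw": 0.02},
    {"x": 0.1683, "y": -0.1933, "jaw": 0.02}
  ]
}}

```text
time: 14.25
ee_pos: [0.482, 0.2676, 0.0927]
eef_rot: [0.731, 0.682, -0.001, 0.0]
ft_force: [-0.5, -0.2, -0.3]
width: 0.0285
grip_force: 10.0
```

```bash
python3 - <<'E'
from h import *
c=shot('wrist','w11'); go(483.5,269,54,86)
b=cv2.resize(c['img'][120:300,150:360],None,fx=2.5,fy=2.5,interpolation=2); cv2.imwrite('pics/m11.png',b[:,:,::-1])
print([np.round(proj(c,[.4835+.0215*np.cos(a),.269+.0215*np.sin(a),.022])).tolist() for a in np.radians([86,176,-4])])
E
```

```text
t 14.3 at [482.6 267.1  92.8] psi 85.9 -> shift [0.002  0.0007 0.0388] turn -0.001 (or +-pi) j7 -0.95 w 0.0286 grip 10.0
[[258.0, 184.0], [231.0, 209.0], [285.0, 209.0]]
```

View pics/m11.png

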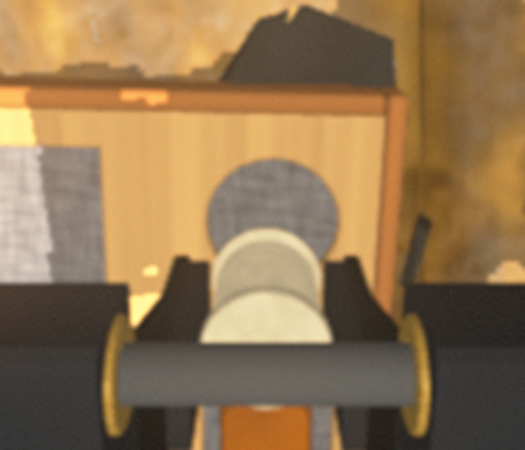

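The spool hangs upright and the well (columns 233–285, top edge row 183) is where predicted, so I'll lower it.

Scaled: 0.042 m / 0.6 = 0.07, 0.002 m / 0.6 = 0.0033.

>>> {"api": "advance", "payload": {
  "offsets": [
    {"x": 0.0033, "y": 0.0017, "z": 0.0417, "jaw": 0.02},
    {"x": 0.0033, "y": 0.0017, "z": 0.0683, "jaw": 0.02},
    {"x": 0.0033, "y": 0.0017, "z": 0.07, "jaw": 0.02},
    {"x": 0.0033, "y": 0.0017, "z": 0.07, "jaw": 0.02}
  ]
}}

```text
time: 14.7
ee_pos: [0.4832, 0.2696, 0.0512]
eef_rot: [0.732, 0.682, -0.001, -0.0]
ft_force: [0.2, -0.3, -0.1]
width: 0.0288
grip_force: 10.0
```

>>> {"api": "advance", "payload": {
  "offsets": [
    {"jaw": 0.055},
    {"jaw": 0.055},
    {"jaw": 0.055},
    {"jaw": 0.055},
    {"z": -0.05, "jaw": 0.055},
    {"z": -0.1333, "jaw": 0.087},
    {"z": -0.15, "jaw": 0.087},
    {"z": -0.15, "jaw": 0.087}
  ]
}}

```text
time: 15.5
ee_pos: [0.4843, 0.2707, 0.1435]
eef_rot: [0.731, 0.682, 0.002, 0.001]
ft_force: [-0.2, -0.2, 0.3]
width: 0.0713
grip_force: 0.0
```

```bash
python3 - <<'E'
from h import *
c=shot('wrist','w12'); go(592.5,284,130,77)
b=cv2.resize(c['img'][30:300,150:450],None,fx=2,fy=2,interpolation=2); cv2.imwrite('pics/m12.png',b[:,:,::-1])
E
```

```text
t 15.6 at [483.6 269.9 141.7] psi 86.0 -> shift [0.0217 0.1077 0.0118] turn 0.157 (or +-pi) j7 -0.92 w 0.0751 grip 0.0
```

View pics/m12.png

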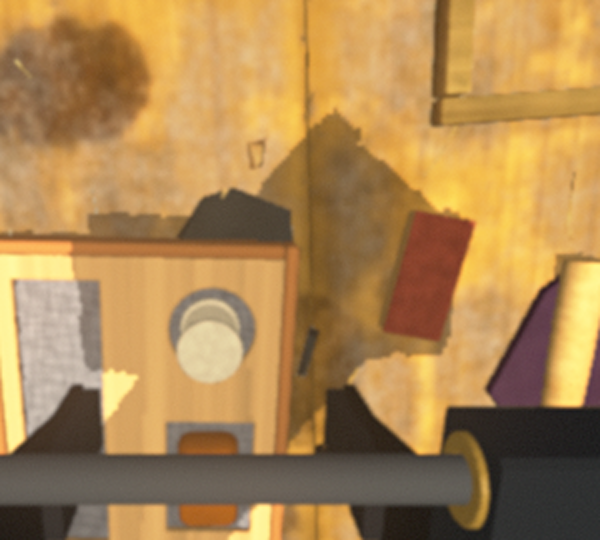

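The spool stands upright in its well. That was the last of the 14 pictures, so I'll go on by measurement. Next is the sanding block, with the jaws opened only 50 mm so they clear the chisel.

```bash
python3 - <<'E'
from h import *
c=load('w12'); w=load('w9'); s=load('scene0')
f=lambda k:(lambda M:(M['m10']/M['m00'],M['m01']/M['m00']))(cv2.moments(k))
k=blob(c['img'],365,167,16,60); k2=blob(w['img'],377,76,16,60); k3=blob(s['img'],127,252,14)
print(rect(c,k,.012),rect(w,k2,.012),'tri w/w',np.round(tri(c,f(k),w,f(k2))*1000,1),'w/scene',np.round(tri(c,f(k),s,f(k3))*1000,1))
go(591,284,100,77)
E
```

```text
[594.2 284.8  62.3  31.3  76. ] [594.1 285.   61.8  29.8  76. ] tri w/w [593.4 286.2  13.7] w/scene [597.4 284.    3. ]
t 15.6 at [483.6 269.9 141.7] psi 86.0 -> shift [0.0216 0.1061 0.0418] turn 0.157 (or +-pi) j7 -0.92 w 0.0751 grip 0.0
```

Scaled: 0.106 m / 0.6 = 0.1767, 0.07 m / 0.6 = 0.1167, 0.17 rad / 6.2832 = 0.0271.

>>> {"api": "advance", "payload": {
  "offsets": [
    {"x": 0.0117, "y": 0.0583, "spin": 0.0095, "jaw": 0.05},
    {"x": 0.0233, "y": 0.1167, "spin": 0.0191, "jaw": 0.05},
    {"x": 0.0367, "y": 0.1767, "z": 0.0333, "spin": 0.0271, "jaw": 0.05},
    {"x": 0.0367, "y": 0.1767, "z": 0.1, "spin": 0.0271, "jaw": 0.05},
    {"x": 0.0367, "y": 0.1767, "z": 0.1, "spin": 0.0271, "jaw": 0.05},
    {"x": 0.0367, "y": 0.1767, "z": 0.1, "spin": 0.0271, "jaw": 0.05}
  ],
  "squeeze": 15
}}

```text
time: 16.15
ee_pos: [0.5889, 0.2845, 0.0802]
eef_rot: [0.786, 0.618, -0.002, -0.001]
ft_force: [0.0, 1.0, 0.8]
width: 0.0512
grip_force: 0.0
```

```bash
python3 - <<'E'
from h import *
c=shot('wrist','w13'); st=r.read_state(); p=proj(c,[st['ee_pos'][0],st['ee_pos'][1],.012]); print('tool axis px',p)
u,v=map(int,np.round(p)); k=blob(c['img'],u,v-25,16,70); print(rect(c,k,.012),cv2.boundingRect(k),cv2.minAreaRect(k))
go(591.5,284.5,27,76.3)
E
```

```text
tool axis px [np.float64(257.32049907812564), np.float64(211.07613252208)]
[594.  285.1  62.   30.5  76.4] (244, 172, 39, 74) ((263.0, 208.5), (73.0, 38.0), 90.0)
t 16.2 at [589.7 285.1  82. ] psi 76.3 -> shift [-0.0002  0.0019  0.055 ] turn 0.0 (or +-pi) j7 -1.07 w 0.0509 grip 0.0
```

Scaled: 0.056 m / 0.6 = 0.0933, 0.0035 m / 0.6 = 0.0058.

>>> {"api": "advance", "payload": {
  "offsets": [
    {"y": 0.0058, "z": 0.05, "jaw": 0.05},
    {"y": 0.0058, "z": 0.0933, "jaw": 0.05},
    {"y": 0.0058, "z": 0.0933, "jaw": 0.05},
    {"y": 0.0058, "z": 0.0933, "jaw": 0.05},
    {"y": 0.0058, "z": 0.0933, "jaw": 0.02},
    {"y": 0.0058, "z": 0.0933, "jaw": 0.02},
    {"y": 0.0058, "z": 0.0933, "jaw": 0.02},
    {"y": 0.0058, "z": 0.0933, "jaw": 0.02},
    {"y": 0.0058, "z": 0.0933, "jaw": 0.02}
  ],
  "squeeze": 20
}}

```text
time: 17.1
ee_pos: [0.5943, 0.2839, 0.0263]
eef_rot: [0.787, 0.617, 0.0, 0.0]
ft_force: [-1.0, -0.8, 6.9]
width: 0.0298
grip_force: 20.0
```

>>> {"api": "advance", "payload": {
  "offsets": [
    {"z": -0.005, "jaw": 0.02},
    {"z": -0.0833, "jaw": 0.02},
    {"z": -0.1667, "jaw": 0.02},
    {"z": -0.25, "jaw": 0.02},
    {"z": -0.3333, "jaw": 0.02},
    {"z": -0.4167, "jaw": 0.02},
    {"z": -0.45, "jaw": 0.02}
  ]
}}

```text
time: 17.8
ee_pos: [0.5945, 0.2848, 0.3013]
eef_rot: [0.787, 0.617, 0.003, 0.001]
ft_force: [0.1, 1.4, -0.2]
width: 0.0298
grip_force: 20.0
```

```bash
python3 - <<'E'
from h import *
c=shot('wrist','w14'); go(517,-169,295,13)
k=blob(c['img'],257,215,18,60); print(cv2.boundingRect(k),cv2.minAreaRect(k), np.round(proj(c,r.read_state()['ee_pos'])))
E
```

```text
t 17.9 at [594.8 285.  302.6] psi 76.2 -> shift [-0.4595  0.0323  0.0054] turn 1.104 (or +-pi) j7 -0.98 w 0.0297 grip 20.0
(231, 191, 53, 67) ((257.0, 224.0), (66.0, 52.0), 90.0) [257. 255.]
```

Scaled: -0.459 m / 0.6 = -0.765, -0.078 m / 0.6 = -0.13, 1.104 rad / 6.2832 = 0.1757.

>>> {"api": "advance", "payload": {
  "offsets": [
    {"x": -0.0167, "y": -0.065, "jaw": 0.02},
    {"x": -0.0317, "y": -0.13, "jaw": 0.02},
    {"x": -0.105, "y": -0.1117, "spin": 0.0159, "jaw": 0.02},
    {"x": -0.1783, "y": -0.0933, "spin": 0.0318, "jaw": 0.02},
    {"x": -0.2517, "y": -0.075, "spin": 0.0477, "jaw": 0.02},
    {"x": -0.325, "y": -0.0567, "spin": 0.0637, "jaw": 0.02},
    {"x": -0.3983, "y": -0.0383, "spin": 0.0796, "jaw": 0.02},
    {"x": -0.4717, "y": -0.02, "spin": 0.0955, "jaw": 0.02},
    {"x": -0.545, "y": -0.0017, "spin": 0.1194, "jaw": 0.02},
    {"x": -0.6183, "y": 0.0167, "spin": 0.1432, "jaw": 0.02},
    {"x": -0.6917, "y": 0.035, "spin": 0.1592, "jaw": 0.02},
    {"x": -0.765, "y": 0.0533, "spin": 0.1757, "jaw": 0.02}
  ]
}}

```text
time: 19.05
ee_pos: [0.5154, -0.1714, 0.2954]
eef_rot: [0.994, 0.111, -0.0, 0.0]
ft_force: [0.7, -0.8, 0.2]
width: 0.0297
grip_force: 20.0
```

>>> {"api": "advance", "payload": {
  "offsets": [
    {"z": 0.0333, "jaw": 0.02},
    {"z": 0.1167, "jaw": 0.02},
    {"z": 0.2, "jaw": 0.02},
    {"z": 0.2833, "jaw": 0.02},
    {"z": 0.3167, "jaw": 0.02},
    {"z": 0.3167, "jaw": 0.02}
  ]
}}

```text
time: 19.65
ee_pos: [0.5135, -0.1689, 0.1021]
eef_rot: [0.994, 0.113, -0.003, -0.002]
ft_force: [0.4, -0.1, 0.6]
width: 0.0296
grip_force: 20.0
```

```bash
python3 - <<'E'
from h import *
c=shot('wrist','w15'); go(517.5,-169,50,13)
print(np.round(proj(c,[.5175,-.169,.022])),np.round(proj(c,[.5025,-.095,.066])))
k=blob(c['img'],*[int(x) for x in (lambda p:(p[0],p[1]-30))(proj(c,[.5175,-.169,.022]))],16,80); print(cv2.boundingRect(k))
for cx in((-39,23),(39,23),(39,-23),(-39,-23)):
    a=np.radians(13); p=[517.5+cx[0]*np.cos(a)-cx[1]*np.sin(a),-169+cx[0]*np.sin(a)+cx[1]*np.cos(a),22]; print(cx,np.round(proj(c,np.array(p)/1000)))
E
```

```text
t 19.7 at [ 515.1 -169.3  104.6] psi 13.0 -> shift [0.0025 0.0004 0.0546] turn 0.0 (or +-pi) j7 -1.25 w 0.0294 grip 20.0
[257. 203.] [147. 220.]
(230, 154, 56, 41)
(-39, 23) [231. 245.]
(39, 23) [229. 156.]
(39, -23) [286. 156.]
(-39, -23) [283. 245.]
```

Scaled: 0.058 m / 0.6 = 0.0967, 0.055 m / 0.6 = 0.0917.

>>> {"api": "advance", "payload": {
  "offsets": [
    {"x": 0.005, "z": 0.05, "jaw": 0.02},
    {"x": 0.005, "z": 0.0917, "jaw": 0.02},
    {"x": 0.005, "z": 0.0967, "jaw": 0.02},
    {"x": 0.005, "z": 0.0967, "jaw": 0.02},
    {"x": 0.005, "z": 0.0967, "jaw": 0.02}
  ]
}}

```text
time: 20.2
ee_pos: [0.5201, -0.1694, 0.0497]
eef_rot: [0.994, 0.113, 0.001, 0.001]
ft_force: [-0.3, 0.5, -0.9]
width: 0.0297
grip_force: 20.0
```

Scaled: 0.003 m / 0.6 = 0.005, -0.001 m / 0.6 = -0.0017.

>>> {"api": "advance", "payload": {
  "offsets": [
    {"x": -0.0017, "z": 0.005, "jaw": 0.02},
    {"x": -0.0017, "z": 0.005, "jaw": 0.02}
  ]
}}

```text
time: 20.4
ee_pos: [0.5181, -0.1695, 0.0452]
eef_rot: [0.994, 0.113, 0.0, 0.0]
ft_force: [-0.6, 0.1, -0.6]
width: 0.0297
grip_force: 20.0
```

```bash
python3 -c "
from h import *
for i in range(3): s=r.read_state(); print(s['ee_pos'],s['ft_force'],s['joint_vel'])"
```

```text
[ 0.51810788 -0.16951498  0.04523476] [-0.61456019  0.06030775 -0.59769888] [ 0.00023567  0.00341991  0.00064504  0.00255481 -0.00064195  0.00408897
 -0.00020775]
[ 0.51810788 -0.16951498  0.04523476] [-0.61456019  0.06030775 -0.59769888] [ 0.00023567  0.00341991  0.00064504  0.00255481 -0.00064195  0.00408897
 -0.00020775]
[ 0.51810788 -0.16951498  0.04523476] [-0.61456019  0.06030775 -0.59769888] [ 0.00023567  0.00341991  0.00064504  0.00255481 -0.00064195  0.00408897
 -0.00020775]
```

Now about 2 mm above the floor and inside the pocket, with no contact. I'll release it.

>>> {"api": "advance", "payload": {
  "offsets": [
    {"jaw": 0.045},
    {"jaw": 0.045},
    {"jaw": 0.045},
    {"z": -0.05, "jaw": 0.06},
    {"z": -0.1333, "jaw": 0.07},
    {"z": -0.1667, "jaw": 0.07},
    {"z": -0.1667, "jaw": 0.07},
    {"z": -0.1667, "jaw": 0.07}
  ]
}}

```text
time: 21.2
ee_pos: [0.5178, -0.1693, 0.1445]
eef_rot: [0.994, 0.113, 0.0, 0.0]
ft_force: [-0.1, 0.3, -0.0]
width: 0.0684
grip_force: 0.0
```

```bash
python3 - <<'E'
from h import *
c=shot('wrist','w16'); t=shot('top','t16'); st=r.read_state()
p=[int(x) for x in proj(c,[.5175,-.169,.029])]; k=blob(c['img'],p[0],p[1]-8,18,80); print('block wrist',rect(c,k,.029),cv2.boundingRect(k),p)
g=cv2.cvtColor(c['img'],cv2.COLOR_RGB2HSV)
print(g[p[1]-8,p[0]])
for cx in((-39,23),(39,23),(39,-23),(-39,-23)):
    a=np.radians(13); q=[517.5+cx[0]*np.cos(a)-cx[1]*np.sin(a),-169+cx[0]*np.sin(a)+cx[1]*np.cos(a),22]; print(cx,np.round(proj(c,np.array(q)/1000)),end=' ')
p=[int(x) for x in proj(t,[.5165,-.17,.029])]; k=blob(t['img'],p[0],p[1],18); print('block top',rect(t,k,.029))
go(384,-297,150,85)
E
```

```text
block wrist [ 519.4 -170.5   62.4   30.4   13.2] (241, 162, 33, 63) [255, 195]
[  8 165 127]
(-39, 23) [233. 230.] (39, 23) [231. 154.] (39, -23) [279. 154.] (-39, -23) [278. 230.] block top [ 546.4 -161.9  192.4   50.4   -4.8]
t 21.3 at [ 517.1 -169.1  143.3] psi 13.0 -> shift [-0.1585  0.0947 -0.0065] turn -1.257 (or +-pi) j7 -1.23 w 0.0699 grip 0.0
```

The sanding block measures 62 × 30 mm at its expected height, within 2 mm of the pocket centre. Now the awl.

Scaled: -0.153 m / 0.6 = -0.255, -0.12 m / 0.6 = -0.2, -1.4 rad / 6.2832 = -0.2228.

>>> {"api": "advance", "payload": {
  "offsets": [
    {"x": -0.05, "y": 0.03, "spin": -0.0223, "jaw": 0.08},
    {"x": -0.1, "y": 0.06, "spin": -0.0446, "jaw": 0.08},
    {"x": -0.15, "y": 0.09, "spin": -0.0668, "jaw": 0.08},
    {"x": -0.2, "y": 0.12, "spin": -0.0891, "jaw": 0.08},
    {"x": -0.255, "y": 0.15, "spin": -0.1114, "jaw": 0.08},
    {"x": -0.255, "y": 0.15, "spin": -0.1337, "jaw": 0.08},
    {"x": -0.255, "y": 0.15, "spin": -0.156, "jaw": 0.08},
    {"x": -0.255, "y": 0.15, "spin": -0.1783, "jaw": 0.08},
    {"x": -0.255, "y": 0.15, "spin": -0.2005, "jaw": 0.08},
    {"x": -0.255, "y": 0.15, "spin": -0.2228, "jaw": 0.08},
    {"x": -0.255, "y": 0.15, "spin": -0.2228, "jaw": 0.08},
    {"x": -0.255, "y": 0.15, "spin": -0.2228, "jaw": 0.08}
  ]
}}

```text
time: 22.5
ee_pos: [0.3887, -0.2911, 0.1438]
eef_rot: [0.689, 0.725, 0.0, -0.001]
ft_force: [-0.2, -0.0, -0.8]
width: 0.0799
grip_force: 0.0
```

```bash
cat > awl.py <<'E'
from h import *
import sys
c=shot('wrist',sys.argv[1]); st=r.read_state(); x,y,z=st['ee_pos']
p=proj(c,[x,y,.0135]); print('tool axis px',np.round(p,1))
k=blob(c['img'],int(p[0]),int(p[1])-25,15,90); print(rect(c,k,.0135),cv2.boundingRect(k))
m=np.zeros(c['img'].shape[:2],np.uint8); cv2.drawContours(m,[k],-1,1,-1)
for v in range(cv2.boundingRect(k)[1],sum(cv2.boundingRect(k)[1::2]),6):
    q=np.where(m[v])[0]; a=ray(c,q.min(),v,.0135)*1000; b=ray(c,q.max()+1,v,.0135)*1000; print(v,q.min(),q.max(),np.round((a+b)[:2]/2,1),round(np.linalg.norm(a-b),1))
go(387,-293,30,93)
E
python3 awl.py w17
```

```text
tool axis px [256.5 191.1]
[ 386.9 -274.4  183.7  115.6  -45.4] (175, 77, 172, 156)
77 216 224 [ 350.4 -185.3] 8.2
83 214 238 [ 355.9 -190.1] 22.8
89 214 237 [ 355.6 -195.2] 22.0
95 215 265 [ 369.1 -199.7] 47.1
101 214 262 [ 367.4 -205.1] 45.5
107 214 266 [ 369.5 -210.3] 49.5
113 214 265 [ 369.2 -215.7] 48.9
119 214 264 [ 368.9 -221.2] 48.2
125 214 264 [ 369.1 -226.7] 48.5
131 214 263 [ 368.8 -232.3] 47.9
137 215 262 [ 369.  -237.9] 46.2
143 216 262 [ 369.7 -243.6] 45.5
149 214 263 [ 369.4 -249.4] 48.7
155 211 268 [ 370.6 -255.2] 56.9
161 213 284 [ 379.7 -260.7] 71.0
167 214 304 [ 390.4 -266.1] 90.3
173 214 312 [ 394.7 -272. ] 98.9
179 211 320 [ 397.6 -278. ] 110.6
185 210 326 [ 400.5 -284.1] 118.3
191 212 346 [ 412.1 -289.8] 137.4
197 212 346 [ 412.6 -296.2] 138.3
203 212 346 [ 413.1 -302.6] 139.2
209 212 338 [ 409.4 -309.4] 131.8
215 251 333 [ 427.7 -315.1] 86.7
221 251 332 [ 427.7 -321.8] 86.2
227 252 320 [ 422.5 -328.9] 73.0
t 22.6 at [ 388.7 -291.1  144. ] psi 93.0 -> shift [-0.0019 -0.0017  0.114 ] turn -0.0 (or +-pi) j7 0.53 w 0.0799 grip 0.0
```

```bash
python3 - <<'E'
from h import *
c=load('w17'); g=cv2.cvtColor(cv2.GaussianBlur(c['img'],(3,3),0),cv2.COLOR_RGB2HSV)
for v in(130,150,170,190,210,222): print(v,[(u,*[int(x) for x in g[v,u]]) for u in range(228,292,6)])
E
```

```text
130 [(228, 18, 152, 143), (234, 18, 168, 159), (240, 18, 169, 139), (246, 17, 169, 124), (252, 17, 167, 119), (258, 17, 158, 123), (264, 18, 143, 191), (270, 18, 140, 209), (276, 18, 141, 215), (282, 18, 140, 213), (288, 18, 140, 217)]
150 [(228, 18, 169, 163), (234, 17, 158, 166), (240, 18, 148, 150), (246, 17, 144, 135), (252, 15, 179, 128), (258, 15, 182, 130), (264, 18, 141, 205), (270, 18, 142, 209), (276, 18, 141, 215), (282, 19, 138, 221), (288, 18, 140, 219)]
170 [(228, 18, 168, 158), (234, 18, 166, 164), (240, 17, 155, 145), (246, 14, 183, 110), (252, 15, 182, 130), (258, 14, 182, 137), (264, 15, 183, 128), (270, 14, 170, 123), (276, 11, 168, 140), (282, 12, 169, 140), (288, 12, 171, 139)]
190 [(228, 18, 134, 203), (234, 17, 156, 152), (240, 12, 166, 137), (246, 14, 177, 105), (252, 14, 183, 121), (258, 14, 185, 120), (264, 15, 185, 116), (270, 16, 153, 150), (276, 18, 141, 220), (282, 12, 172, 141), (288, 12, 171, 136)]
210 [(228, 18, 160, 158), (234, 17, 157, 161), (240, 16, 135, 145), (246, 17, 138, 179), (252, 14, 182, 122), (258, 15, 186, 130), (264, 15, 181, 117), (270, 12, 173, 137), (276, 12, 171, 139), (282, 16, 149, 197), (288, 19, 139, 230)]
222 [(228, 19, 161, 239), (234, 20, 151, 239), (240, 18, 152, 220), (246, 20, 133, 226), (252, 14, 189, 171), (258, 14, 190, 200), (264, 14, 188, 148), (270, 12, 169, 146), (276, 12, 171, 140), (282, 12, 173, 136), (288, 12, 173, 134)]
```

Awl mask: saturation above 175 and hue 13–16, which separates it from both the leather and the bench.

```bash
cat > awl.py <<'E'
from h import *
import sys
c=shot('wrist',sys.argv[1]) if len(sys.argv)>2 else load(sys.argv[1])
g=cv2.cvtColor(cv2.GaussianBlur(c['img'],(3,3),0),cv2.COLOR_RGB2HSV)
m=((g[...,1]>174)&(g[...,0]>=13)&(g[...,0]<=16)).astype(np.uint8); m[:100]=0; m[245:]=0; m[:,:215]=0; m[:,310:]=0
m=cv2.morphologyEx(m,cv2.MORPH_OPEN,np.ones((3,3))); k=max(cv2.findContours(m,0,1)[0],key=cv2.contourArea)
print(rect(c,k,.0135),cv2.boundingRect(k)); b=cv2.boundingRect(k); m[:]=0; cv2.drawContours(m,[k],-1,1,-1); L=[]
for v in range(b[1]+2,b[1]+b[3]-1,8):
    q=np.where(m[v])[0]; a=ray(c,q.min(),v,.0135)*1000; e=ray(c,q.max()+1,v,.0135)*1000; L.append((a+e)[:2]/2); print(v,q.min(),q.max(),np.round(L[-1],1),round(np.linalg.norm(a-e),1))
d=cv2.fitLine(np.array(L,np.float32),cv2.DIST_HUBER,0,.01,.01).ravel(); print('heading',np.degrees(np.arctan2(d[1],d[0])),'pt',d[2:])
go(387,-293,30,95)
E
python3 awl.py w17
```

```text
[ 388.2 -288.9   90.6   24.2  -86.3] (244, 144, 25, 87)
146 250 260 [ 385.4 -245.7] 10.7
154 249 265 [ 387.7 -253.3] 16.7
162 245 268 [ 387.6 -261.3] 23.7
170 245 268 [ 388.1 -269.3] 23.9
178 244 268 [ 388.  -277.5] 25.1
186 245 268 [ 389.  -285.7] 24.3
194 245 268 [ 389.4 -294.2] 24.5
202 248 268 [ 391.4 -302.7] 21.6
210 250 265 [ 391.4 -311.4] 16.6
218 251 265 [ 392.4 -320.3] 15.7
226 251 265 [ 392.9 -329.3] 15.9
heading -85.30208 pt [ 389.38422 -286.4353 ]
t 22.6 at [ 388.7 -291.1  144. ] psi 93.0 -> shift [-0.0019 -0.0017  0.114 ] turn -0.035 (or +-pi) j7 0.53 w 0.0799 grip 0.0
```

Scaled: 0.115 m / 0.6 = 0.1917, 0.005 m / 0.6 = 0.0083, -0.03 rad / 6.2832 = -0.0048.

>>> {"api": "advance", "payload": {
  "offsets": [
    {"x": 0.0083, "z": 0.0833, "spin": -0.0048, "jaw": 0.06},
    {"x": 0.0083, "z": 0.15, "spin": -0.0048, "jaw": 0.06},
    {"x": 0.0083, "z": 0.1917, "spin": -0.0048, "jaw": 0.06},
    {"x": 0.0083, "z": 0.1917, "spin": -0.0048, "jaw": 0.06},
    {"x": 0.0083, "z": 0.1917, "spin": -0.0048, "jaw": 0.06},
    {"x": 0.0083, "z": 0.1917, "spin": -0.0048, "jaw": 0.015},
    {"x": 0.0083, "z": 0.1917, "spin": -0.0048, "jaw": 0.015},
    {"x": 0.0083, "z": 0.1917, "spin": -0.0048, "jaw": 0.015},
    {"x": 0.0083, "z": 0.1917, "spin": -0.0048, "jaw": 0.015},
    {"x": 0.0083, "z": 0.1917, "spin": -0.0048, "jaw": 0.015},
    {"x": 0.0083, "z": 0.1917, "spin": -0.0048, "jaw": 0.015},
    {"x": 0.0083, "z": 0.1917, "spin": -0.0048, "jaw": 0.015}
  ],
  "squeeze": 25
}}

```text
time: 23.75
ee_pos: [0.3888, -0.2865, 0.0297]
eef_rot: [0.676, 0.737, -0.0, 0.0]
ft_force: [0.1, 0.7, 2.9]
width: 0.0257
grip_force: 25.0
```

>>> {"api": "advance", "payload": {
  "offsets": [
    {"z": -0.005, "jaw": 0.015},
    {"z": -0.05, "jaw": 0.015},
    {"z": -0.1333, "jaw": 0.015},
    {"z": -0.2167, "jaw": 0.015},
    {"z": -0.3, "jaw": 0.015},
    {"z": -0.3833, "jaw": 0.015},
    {"z": -0.45, "jaw": 0.015},
    {"z": -0.45, "jaw": 0.015}
  ]
}}

```text
time: 24.55
ee_pos: [0.3905, -0.2871, 0.3051]
eef_rot: [0.676, 0.737, -0.0, 0.004]
ft_force: [0.2, 0.3, -1.3]
width: 0.0261
grip_force: 25.0
```

```bash
python3 - <<'E'
from h import *
c=shot('wrist','w18'); st=r.read_state()
g=cv2.cvtColor(cv2.GaussianBlur(c['img'],(3,3),0),cv2.COLOR_RGB2HSV); m=((g[...,1]>165)&(g[...,0]>=9)&(g[...,0]<=17)).astype(np.uint8); m[:120]=0;m[262:]=0;m[:,:225]=0;m[:,290:]=0
k=max(cv2.findContours(m,0,1)[0],key=cv2.contourArea); print(cv2.boundingRect(k),cv2.minAreaRect(k))
e=np.array(st['ee_pos'])
for d in(36,42,48): print(d,np.round(proj(c,e+[d/1000*np.cos(np.radians(94.7)),d/1000*np.sin(np.radians(94.7)),-.0145]),1))
go(403,247,300,84.5)
E
```

```text
(234, 140, 56, 116) ((261.5, 197.5), (115.0, 55.0), 90.0)
36 [255.1 184. ]
42 [255.2 174. ]
48 [255.2 163.8]
t 24.6 at [ 389.6 -286.7  302. ] psi 94.9 -> shift [5.306e-01 5.920e-02 3.000e-04] turn 0.182 (or +-pi) j7 0.62 w 0.0257 grip 25.0
```

Scaled: 0.525 m / 0.6 = 0.875, 0.39 m / 0.6 = 0.65, 0.06 rad / 6.2832 = 0.0095.

>>> {"api": "advance", "payload": {
  "offsets": [
    {"x": 0.06, "y": 0.05, "jaw": 0.015},
    {"x": 0.1267, "y": 0.1, "spin": 0.0032, "jaw": 0.015},
    {"x": 0.2, "y": 0.1333, "spin": 0.0064, "jaw": 0.015},
    {"x": 0.275, "y": 0.15, "spin": 0.0095, "jaw": 0.015},
    {"x": 0.35, "y": 0.1533, "spin": 0.0127, "jaw": 0.015},
    {"x": 0.425, "y": 0.1533, "spin": 0.0159, "jaw": 0.015},
    {"x": 0.5, "y": 0.1533, "spin": 0.0191, "jaw": 0.015},
    {"x": 0.575, "y": 0.15, "spin": 0.0223, "jaw": 0.015},
    {"x": 0.65, "y": 0.1417, "spin": 0.0255, "jaw": 0.015},
    {"x": 0.725, "y": 0.1333, "spin": 0.0286, "jaw": 0.015},
    {"x": 0.8, "y": 0.1167, "spin": 0.029, "jaw": 0.015},
    {"x": 0.875, "y": 0.1033, "spin": 0.029, "jaw": 0.015}
  ]
}}

```text
time: 25.8
ee_pos: [0.4039, 0.2433, 0.2984]
eef_rot: [0.74, 0.672, -0.001, 0.0]
ft_force: [0.6, 1.0, -0.8]
width: 0.0261
grip_force: 25.0
```

>>> {"api": "advance", "payload": {
  "offsets": [
    {"x": 0.01, "y": -0.0017, "z": 0.0333, "jaw": 0.015},
    {"x": 0.01, "y": -0.0017, "z": 0.1167, "jaw": 0.015},
    {"x": 0.01, "y": -0.0017, "z": 0.2, "jaw": 0.015},
    {"x": 0.01, "y": -0.0017, "z": 0.2833, "jaw": 0.015},
    {"x": 0.01, "y": -0.0017, "z": 0.3333, "jaw": 0.015},
    {"x": 0.01, "y": -0.0017, "z": 0.3333, "jaw": 0.015},
    {"x": 0.01, "y": -0.0017, "z": 0.3333, "jaw": 0.015}
  ]
}}

```text
time: 26.5
ee_pos: [0.4044, 0.2484, 0.0997]
eef_rot: [0.74, 0.673, -0.001, -0.001]
ft_force: [0.5, 0.9, 1.0]
width: 0.0259
grip_force: 25.0
```

```bash
python3 - <<'E'
from h import *
c=shot('wrist','w19'); go(405,247,50,84.5); e=np.array(r.read_state()['ee_pos'])
I=c['img']; g=cv2.cvtColor(cv2.GaussianBlur(I,(3,3),0),cv2.COLOR_RGB2HSV)
# groove: grey cloth, low saturation
m=(g[...,1]<75).astype(np.uint8); m[262:]=0; m=cv2.morphologyEx(m,cv2.MORPH_OPEN,np.ones((3,3)))
for k in cv2.findContours(m,0,1)[0]:
    if cv2.contourArea(k)>150: print(cv2.boundingRect(k),cv2.contourArea(k))
a=np.radians(84.5); X=np.array([np.sin(a),-np.cos(a)]); Y=np.array([np.cos(a),np.sin(a)])
for x,y in((-21,74),(21,74),(21,-74),(-21,-74)): print((x,y),np.round(proj(c,[*((np.array([403.5,226.5])+x*X+y*Y)/1000),.022])))
for z in(150,160,170,180,190,200): print(z,[tuple(int(q) for q in g[z,u]) for u in range(220,300,8)])
E
```

```text
t 26.6 at [405.3 248.8 100.7] psi 84.5 -> shift [-0.0018 -0.0001  0.0507] turn 0.001 (or +-pi) j7 -1.01 w 0.0259 grip 25.0
(204, 255, 105, 7) 426.5
(317, 233, 195, 29) 2955.5
(327, 150, 62, 54) 2413.5
(233, 147, 51, 77) 1600.5
(337, 89, 61, 29) 1274.5
(0, 77, 198, 185) 21343.0
(89, 21, 72, 55) 2346.0
(-21, 74) [231. 145.]
(21, 74) [285. 145.]
(21, -74) [280. 305.]
(-21, -74) [235. 305.]
150 [(23, 123, 250), (21, 124, 245), (14, 51, 154), (13, 55, 145), (13, 51, 149), (14, 47, 151), (13, 48, 149), (14, 45, 146), (15, 91, 162), (18, 136, 227)]
160 [(15, 150, 202), (18, 136, 232), (13, 50, 148), (13, 47, 151), (13, 51, 140), (13, 48, 143), (14, 44, 149), (14, 45, 143), (16, 104, 165), (18, 137, 226)]
170 [(15, 156, 188), (18, 136, 230), (13, 45, 146), (13, 50, 144), (13, 106, 125), (14, 105, 124), (13, 45, 148), (14, 42, 141), (16, 109, 175), (18, 135, 226)]
180 [(15, 159, 185), (18, 137, 229), (14, 42, 146), (12, 103, 131), (14, 176, 159), (14, 176, 165), (13, 130, 124), (15, 39, 144), (17, 113, 180), (18, 136, 225)]
190 [(14, 163, 181), (18, 136, 228), (13, 86, 127), (14, 170, 123), (15, 172, 138), (14, 171, 133), (14, 166, 120), (13, 97, 123), (16, 123, 186), (18, 136, 225)]
200 [(14, 168, 181), (18, 137, 227), (14, 164, 121), (14, 177, 143), (14, 177, 147), (14, 179, 165), (14, 178, 145), (14, 169, 128), (16, 128, 194), (18, 137, 224)]
```

The groove appears at columns 233–284 with its top edge at row 147, within 2 px of the prediction. The awl's handle end at row 170 puts its middle 19 mm behind the tool, so I'll shift back 3.5 mm and lower.

Scaled: 0.051 m / 0.6 = 0.085, -0.0035 m / 0.6 = -0.0058.

>>> {"api": "advance", "payload": {
  "offsets": [
    {"x": -0.0058, "z": 0.0333, "jaw": 0.015},
    {"x": -0.0058, "z": 0.075, "jaw": 0.015},
    {"x": -0.0058, "z": 0.085, "jaw": 0.015},
    {"x": -0.0058, "z": 0.085, "jaw": 0.015},
    {"x": -0.0058, "z": 0.085, "jaw": 0.015}
  ]
}}

```text
time: 27.05
ee_pos: [0.4055, 0.2453, 0.0501]
eef_rot: [0.74, 0.672, 0.001, 0.0]
ft_force: [-1.3, 0.3, -0.2]
width: 0.0255
grip_force: 25.0
```

>>> {"api": "advance", "payload": {
  "offsets": [
    {"z": 0.0033, "jaw": 0.015},
    {"z": 0.0033, "jaw": 0.015},
    {"z": 0.0033, "jaw": 0.015}
  ]
}}

```text
time: 27.35
ee_pos: [0.4049, 0.2447, 0.0469]
eef_rot: [0.74, 0.672, 0.0, 0.0]
ft_force: [-0.4, 0.7, -0.9]
width: 0.026
grip_force: 25.0
```

Scaled: 0.001 m / 0.6 = 0.0017.

>>> {"api": "advance", "payload": {
  "offsets": [
    {"z": 0.0017, "jaw": 0.015},
    {"z": 0.0017, "jaw": 0.015}
  ]
}}

```text
time: 27.55
ee_pos: [0.405, 0.2451, 0.0465]
eef_rot: [0.74, 0.672, 0.0, 0.0]
ft_force: [-3.8, -2.3, 14.0]
width: 0.026
grip_force: 25.0
```

>>> {"api": "advance", "payload": {
  "offsets": [
    {"jaw": 0.04},
    {"jaw": 0.04},
    {"jaw": 0.04},
    {"z": -0.0333, "jaw": 0.05},
    {"z": -0.1, "jaw": 0.05},
    {"z": -0.1667, "jaw": 0.05},
    {"z": -0.2167, "jaw": 0.05},
    {"z": -0.2167, "jaw": 0.05},
    {"z": -0.2167, "jaw": 0.05}
  ]
}}

```text
time: 28.45
ee_pos: [0.4049, 0.2443, 0.1755]
eef_rot: [0.74, 0.672, 0.0, 0.001]
ft_force: [-0.1, -1.2, -0.8]
width: 0.0497
grip_force: 0.0
```

```bash
sed 's/\.0135/.0305/g; s/m\[:,:215\]=0; m\[:,310:\]=0/m[:,:225]=0; m[:,290:]=0/' awl.py > awl2.py; python3 awl2.py w20 new
python3 - <<'E'
from h import *
c=load('w20'); g=cv2.cvtColor(cv2.GaussianBlur(c['img'],(3,3),0),cv2.COLOR_RGB2HSV)
m=(g[...,1]<75).astype(np.uint8); m[235:]=0; m[:,:200]=0;m[:,400:]=0
for k in cv2.findContours(m,0,1)[0]:
    if cv2.contourArea(k)>150: print(cv2.boundingRect(k),cv2.contourArea(k))
a=np.radians(84.5); X=np.array([np.sin(a),-np.cos(a)]); Y=np.array([np.cos(a),np.sin(a)])
for x,y in((-21,74),(21,74),(21,-74),(-21,-74)): print((x,y),np.round(proj(c,[*((np.array([403.5,226.5])+x*X+y*Y)/1000),.022])))
E
```

```text
[407.9 264.7  23.4  10.5  84.3] (252, 157, 11, 23)
159 253 260 [408.8 274.2] 8.3
167 252 262 [408.5 265.8] 11.5
175 253 260 [407.2 257.3] 8.4
heading 84.550835 pt [408.1607 265.7836]
t 28.5 at [404.5 244.1 174.8] psi 84.5 -> shift [-0.5362  0.0344  0.1452] turn -0.184 (or +-pi) j7 -0.89 w 0.0501 grip 0.0
(304, 201, 40, 34) 224.0
(309, 136, 41, 38) 1177.0
(238, 134, 38, 101) 1479.0
(325, 91, 37, 21) 474.0
(-21, 74) [236. 133.]
(21, 74) [277. 133.]
(21, -74) [274. 260.]
(-21, -74) [239. 260.]
```

```bash
python3 - <<'E'
from h import *
c=load('w20'); g=cv2.cvtColor(cv2.GaussianBlur(c['img'],(3,3),0),cv2.COLOR_RGB2HSV)
m=(g[...,1]>110).astype(np.uint8); m[:137]=0; m[240:]=0; m[:,:240]=0; m[:,274:]=0
k=max(cv2.findContours(m,0,1)[0],key=cv2.contourArea); b=cv2.boundingRect(k); print(b)
for v in range(b[1],b[1]+b[3],10):
    q=np.where(m[v])[0]; print(v,q.min(),q.max(),np.round((ray(c,q.min(),v,.0305)+ray(c,q.max()+1,v,.0305))[:2]*500,1))
print('row->end',[np.round(proj(c,[.4035+.0055+d*.0958/1000*0+0,.2265+d/1000,.0305]),0).tolist() for d in(58,63.5,69)])
t=shot('top','t20'); s=shot('scene','s20')
P=dict(wax=(.476,.187,.03),spool=(.484,.269,.058),pot=(.5025,-.093,.066),sand=(.518,-.17,.029),awl=(.405,.245,.043),cork=(.568,-.389,.019),chis=(.664,.249,.015))
for n,p in P.items():
    u,v=np.round(proj(t,p)).astype(int); k=blob(t['img'],u,v,16,25); o=load('top0'); print(n,(u,v),rect(t,k,p[2]), (rect(o,blob(o['img'],u,v,16,25),p[2]) if n in('cork','chis') else ''))
E
```

```text
(244, 145, 25, 93)
145 251 260 [409.1 288.7]
155 246 266 [408.7 278.4]
165 244 268 [407.7 268. ]
175 244 268 [406.7 257.4]
185 244 268 [405.6 246.5]
195 245 267 [404.6 235.4]
205 246 265 [402.9 224.1]
215 249 262 [401.8 212.6]
225 249 263 [401.2 200.7]
235 250 261 [399.5 188.6]
row->end [[256.0, 149.0], [256.0, 144.0], [255.0, 138.0]]
wax (np.int64(184), np.int64(207)) [470.7 186.6  36.9  21.3  89.2] 
spool (np.int64(154), np.int64(204)) [460.8 295.9 100.8  92.6  -0.8] 
pot (np.int64(276), np.int64(196)) [497.6 -91.1  32.7  32.6  -0.8] 
sand (np.int64(300), np.int64(191)) [ 515.  -170.8   57.5   26.2   12.6] 
awl (np.int64(164), np.int64(231)) [400.3 228.5  66.1  23.8  89.2] 
cork (np.int64(370), np.int64(175)) [ 565.7 -389.1   24.9   22.    87.6] [ 565.7 -389.1   24.9   22.    87.6]
chis (np.int64(165), np.int64(147)) [663.7 247.1  82.4  14.5  85.6] [663.7 247.1  82.4  14.5  85.6]
```

The awl is centred in its groove to within about 2 mm, and every other piece measures in place. The cork and chisel haven't moved, so I'm handing in.

```bash
python3 -c "
from bench import r, viewer
print(r.close_job())"
```

```text
the job is handed in; nothing more can be done
None
```

Job handed in at about 29 s on the robot's clock: all five pieces measured in their own pockets, the glue pot looked upright in every view, and the cork and chisel did not move; no verdict was returned.

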